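# Push a cake up out of its tin and serve it

## Task

Press the lever of the sloping tin stand all the way down, so that the loose base with the cake on it is pushed up through the ring of the tin. Then take the base by its lifting bar, draw it out of the ring and set it down gently, level and in the middle of the plate that has no cup on it. Do not drop or tip over the cake, leave the lever down, and leave the cup, the timer and the bowl where they are.

Things in the scene. Friction and masses are not known exactly. Their poses are not given: they have to be found in the camera images.
- stand: Fixed stand: wooden foot 240 x 210 mm, steel legs, and a steel deck that slopes 35 degrees down towards its front. Origin: on the table under the tin's axis. x points to the stand's back, y to its left (seen from the front), z up; the lever is on its right (-y) side.
- tin: The ring of the cake tin, clamped on the sloping deck: open at both ends, outer diameter 125 mm, inner 117 mm, 64 mm deep. Origin: centre of its lower end, on the deck, 95 mm over the table. Its z is the tin's axis, leaning 35 degrees from vertical towards the stand's front; x runs up the slope, y level to the left. It never moves.
- cake_base: Loose base, cake fixed on it, 0.28 kg (varies): disc 110 mm wide, 8 mm thick; cake 82 mm wide, top 33 mm over the disc's underside; lifting bar bridging the cake, 100 mm long along the base's y, 14 mm thick along x, from 47 to 63 mm over the underside. Origin: centre of the underside; z up its axis. At the start inside the ring, frame on the tin's frame, bar just below the ring's upper edge.
- lever (a joint): Lever at the stand's right side. 0 = up (start), 0.7 rad = fully down, at its stop. It raises a flat plunger under the loose base by 80 mm per rad, 56 mm in all, which brings the disc's upper face level with the ring's upper edge and the bar 39 to 55 mm above that edge. About 4 N on the pad moves it; friction holds it where it is left.
- lever_pad (a point): Centre of the upper face of the black pad (44 x 50 x 12 mm) at the lever's front end. The pad swings down about the axle: from about 163 mm over the table to about 60 mm, moving some 35 mm further to the front on the way.
- lever_axle (a point): Point on the lever's axle in the plane of the lever's swing. The axle lies along the stand's y; the pad's centre stays 160 mm from it.
- empty_plate: The white porcelain plate with no cup on it, loose, 237 mm in diameter, 25 mm high at the rim; its flat middle is 140 mm wide and lies 7 mm over the plate's origin (centre of the underside). z up.
- laid_plate: The same kind of plate, with a cup on it; not to be used. The two plates can lie either way round.
- cup: White cup with a handle, 79 x 60 x 86 mm, on the laid plate. Origin: centre of its underside. Leave alone.
- timer: Round red kitchen timer, 64 x 64 x 49 mm. Origin: centre of its underside. Leave alone.
- bowl: Small white bowl, 86 mm wide, 51 mm high. Origin: centre of its underside. Leave alone.

How it is judged:
On the way, in this order (a step that is already met when the one before it is completed fails the run):
1. The lever is down and the base stands pushed up in the ring, not yet touched by the fingers (value of joint lever above 0.62 rad and z of cake_base in the frame of tin between 0.047 and 0.065 m and horizontal distance between cake_base and tin below 0.05 m and contact force between the fingers and cake_base below 0.1 N), for 0.2 s.
2. The base is held by the fingers, clear of the ring (distance between cake_base and tin above 0.09 m and contact force between the fingers and cake_base above 0.5 N and contact force between cake_base and stand below 0.05 N), for 0.1 s.
At the end, for the whole second after the job is handed in: The base with the cake rests released, level (within 7 degrees) and still on the flat of the cupless plate, its centre within 30 mm of the plate's centre; the lever is down (over 0.6 rad) (horizontal distance between cake_base and empty_plate below 0.03 m and z of cake_base in the frame of empty_plate between 0.003 and 0.016 m and angle between cake_base's own z axis and vertical below 0.12 rad and value of joint lever above 0.6 rad and linear speed of cake_base below 0.02 m/s and angular speed of cake_base below 0.1 rad/s and contact force between the fingers and cake_base below 0.05 N); the robot touches nothing.
It fails at once if the cake is dropped (falls freely faster than 0.5 m/s) (contact force between cake_base and anything else below 0.01 N and linear speed of cake_base above 0.5 m/s).
It fails at once if the cake is tipped over 65 degrees from level (angle between cake_base's own z axis and vertical above 1.13 rad).
It fails at once if the cup, timer or bowl is moved more than 30 mm (distance of any of cup, timer, bowl from where it was at the start of the episode above 0.03 m).
It also fails if it takes over 59 s, if anything falls off the work surface, if the arm or the gripper's body presses on something with over 40 N, if the wrist force passes 120 N, or if a joint passes its speed limit or range.

## Robot

A 6-joint arm with a two-finger parallel gripper is mounted at the origin on a cart in front of the work surface, level with it; the furniture and walls round the work are solid. World frame = base frame: x ahead of the robot, y to its left, z up, the work surface at z = 0. Lengths are in m, angles in rad, forces in N, time in s.
With the tool pointing down it reaches from about 0.3 to 0.775 m from the base axis. Payload 14.6 kg.
Tool frame: the origin (TCP) lies on the centre line of the jaws, within the pads' length; the fingertips stand tip_reach ahead of it and the grasp point (between the pads) is the TCP (tip_reach is the distance from the TCP to the fingertips, in m); z points along the fingers, y is the direction in which the jaws open and shut (so a half turn about z gives the same grasp; the last joint's range is limited). The gripper opens to 85 mm and grips with 20 to 120 N. Pads are 22 mm wide; open, the fingers measure 114 mm over their backs; the gripper's body (76 mm by 85 mm) begins 54 mm behind the grasp point. The pads swing forward as they close: fully open they stand 13 mm farther back than shut.
Start: joints at [1.184, 0.3, 1.521, -0, 1.321, -0.067], TCP at [0.173, 0.522, 0.216] pointing down, gripper open.
Joint ranges: [-3.03, 3.03], [-0.79, 2.21], [0.23, 2.52], [-1.04, 4.18], [0, 3.07], [-2.55, 2.55]. Speed limits (rad/s): [2.22, 2.22, 2.57, 3.14, 3.14, 3.14].

## Interface

Orientations are given as a unit quaternion [x, y, z, w].
In Python, from rig import get_obs, grab_frame, get_calibration, hand_in, tip_reach gives the robot as it stands.
- The arm moves only by the shell command python3 -m jog 'ROWS' [OPENING] [FORCE]. ROWS is JSON, one flat list of numbers, 6 for each row, row after row: the shift along the world's x, y, z in m, then the turn, a rotation vector about the world's x, y, z in rad. A call has 1 to 12 rows; each row is the pose to reach, as a shift and turn from the pose commanded when the call began; what a row does not reach only later rows make up. A row lasts 1/8 s, in which the tool goes at most 62.5 mm and 10.7 degrees, less where a joint would pass 70% of its speed; a pose out of reach is approached as far as the arm can. A call with a gripper value outside its range is refused whole. OPENING is the opening, from -1 (shut) to 1 (fully open), set as the call begins (- or left out, the last holds). The fingers move at their own pace and stop on an object; FORCE is the grip in N (left out, the last holds). Time passes only in rows, so rows that repeat a pose let the fingers close. It gives the time, the measured TCP pose, the force and the opening at its end, in the units of the state.
- get_obs(): the state, without advancing time (a new reading comes with each control period).
- grab_frame(name): name is "scene" or "top" or "wrist"; returns the picture (420x560x3 uint8, red, green, blue); there is no depth.
- get_calibration(name): a dict with "camera_matrix" (3x3 intrinsics, pixels), "R" (3x3) and "t" (3): a world point X has camera coordinates R X + t. Camera axes: x right, y down, z forward; pixel columns grow to the right and rows downward; lengths in m; the calibration is good to about 2 mm. A picture is of the moment at which its call begins: read the wrist's pose just before it. get_calibration takes no time and is no camera call; for the wrist camera it gives the pose at the moment of the call.
- hand_in(): hands the job in, once; it reports no verdict.
The state is a dict: "t": time; "q": joint angles; "qd": joint speeds; "joint_torque": joint torques, N m; "tcp_pos": TCP position; "tool_rot": TCP orientation; "wrist_force": force on the tool from outside, world axes, zero at the start; "torque": the same for the moment, N m; "gripper_width": opening from 0.0 (shut) to 1.0 (fully open).
Only numpy, scipy, OpenCV 4.12 (cv2) and the standard library are available. Lean on these libraries where they do the work, as an engineer would, in place of code of your own. Each camera call takes 0.05 s, during which the arm holds its last target.

## Working session

There is one attempt and no reset: what is moved stays moved. The work goes in short steps, Python scripts to look and compute and a shell command to move; the robot and the scene stay as the last step left them, time stands still between calls to the robot, and variables do not carry over. Pictures are saved under pics/ and viewed, and the job is handed in when it is done.

```bash
ls; mkdir -p pics
python3 - <<'E'
from rig import *
import rig,cv2
o=get_obs();print(o); print(tip_reach() if callable(tip_reach) else tip_reach)
for n in("scene","top","wrist"):
    c=get_calibration(n);print(n,c)
    im=grab_frame(n);cv2.imwrite(f"pics/{n}0.png",im[:,:,::-1])
E
```

```text
pics
{'t': 0.0, 'q': array([ 1.18439133e+00,  3.00454781e-01,  1.52158298e+00,  2.22336276e-05,
        1.32070352e+00, -6.66138730e-02]), 'qd': array([ 0.00032895, -0.00018574,  0.00102521,  0.00181905, -0.00018323,
       -0.00065208]), 'joint_torque': array([ 4.92257932e-04, -5.43510640e+01, -3.61793125e+01, -1.84681574e-05,
        4.10608569e-03, -5.84589998e-05]), 'tcp_pos': array([0.17281186, 0.5218796 , 0.21512948]), 'tool_rot': array([ 1.59217796e-01,  9.87243315e-01, -5.57221716e-04, -1.39471465e-04]), 'wrist_force': array([ 0.78681266, -0.77141455,  0.10123743]), 'torque': array([ 0.0255843 , -0.0038259 , -0.02513224]), 'gripper_width': 1.0027904309461777}
0.019
scene {'camera_matrix': array([[504.02009864,   0.        , 276.90122589],
       [  0.        , 504.02009864, 202.84619848],
       [  0.        ,   0.        ,   1.        ]]), 'R': array([[ 0.87444578, -0.4846037 , -0.02244613],
       [-0.30685507, -0.51668397, -0.79929822],
       [ 0.37574532,  0.70583066, -0.60051522]]), 't': array([-0.48229887,  0.2900392 ,  1.63920393])}
top {'camera_matrix': array([[471.38978888,   0.        , 280.45783566],
       [  0.        , 471.38978888, 211.66615931],
       [  0.        ,   0.        ,   1.        ]]), 'R': array([[ 0.01065188, -0.99964711, -0.02433491],
       [-0.9967362 , -0.00866703, -0.08026098],
       [ 0.08002174,  0.02511042, -0.99647679]]), 't': array([0.05364756, 0.58714864, 1.42592384])}
wrist {'camera_matrix': array([[291.36939224,   0.        , 280.21684227],
       [  0.        , 291.36939224, 209.34604296],
       [  0.        ,   0.        ,   1.        ]]), 'R': array([[ 0.31496137,  0.949104  , -0.0009716 ],
       [ 0.90018013, -0.29840117,  0.31722621],
       [ 0.30079074, -0.10078862, -0.9483494 ]]), 't': array([-0.55017533, -0.04138834,  0.38128933])}
```

View pics/scene0.png

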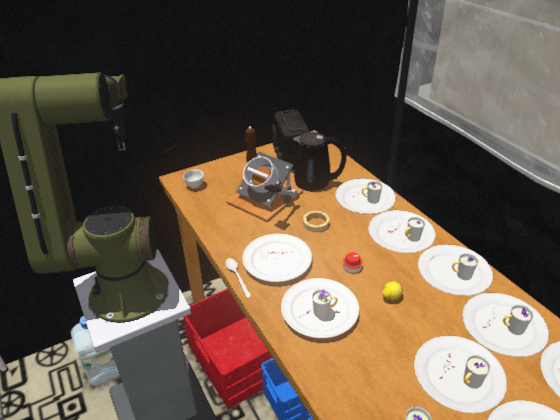

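View pics/top0.png

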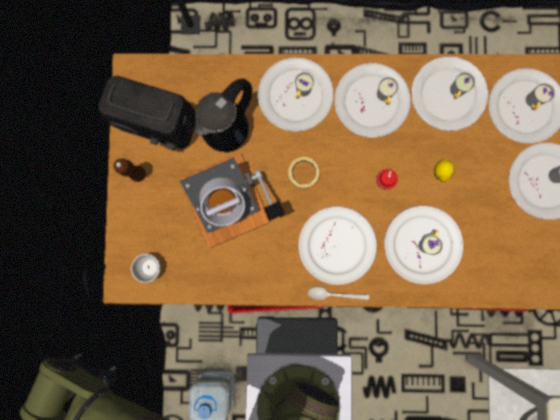

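View pics/wrist0.png

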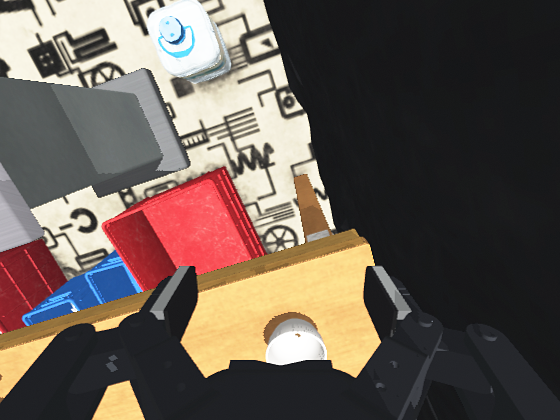

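Run:
```python
import cv2
a=cv2.imread("pics/scene0.png");b=cv2.imread("pics/top0.png")
cv2.imwrite("pics/s_z.png",cv2.resize(a[140:240,220:340],(720,600),interpolation=cv2.INTER_CUBIC))
cv2.imwrite("pics/t_z.png",cv2.resize(b[145:255,170:302],(720,600),interpolation=cv2.INTER_CUBIC))
```

```text
(no output)
```

View pics/s_z.png

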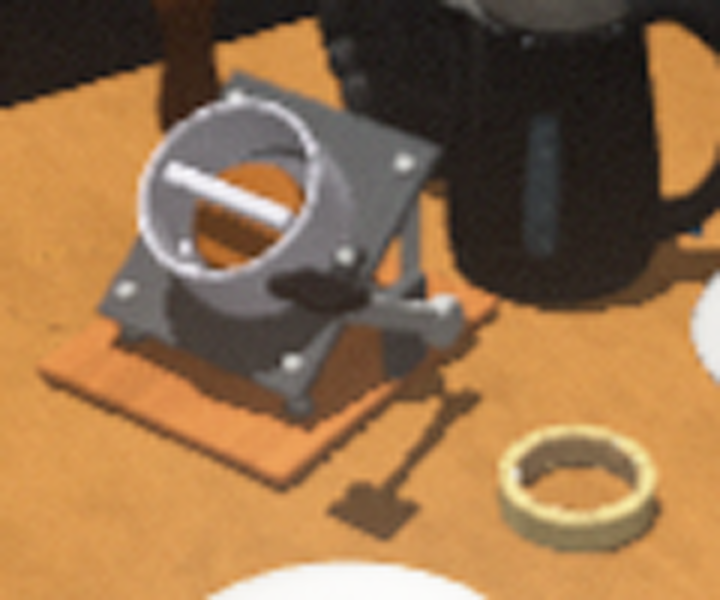

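View pics/t_z.png

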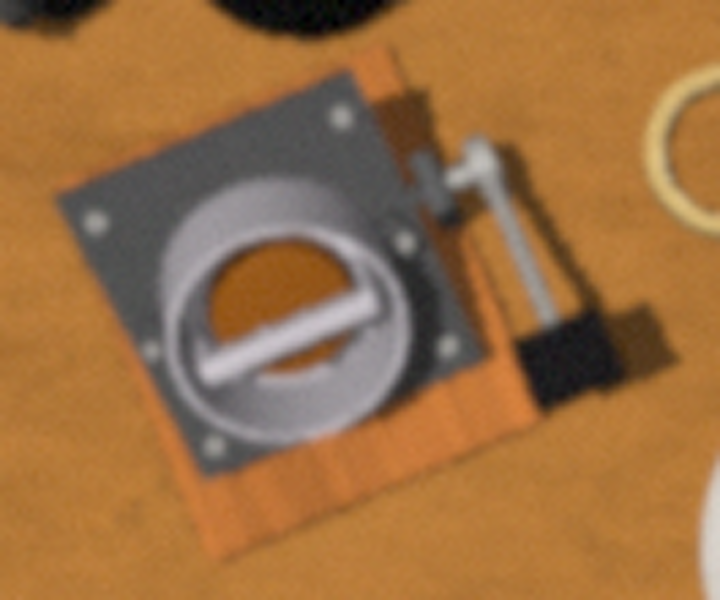

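```bash
cat > h.py <<'E'
import numpy as np,cv2
from rig import get_obs,grab_frame,get_calibration,tip_reach
from scipy.spatial.transform import Rotation as Ro
C={n:get_calibration(n) for n in("scene","top","wrist")}
def proj(X,c):
    c=C[c] if isinstance(c,str) else c
    return cv2.projectPoints(np.float64(X).reshape(-1,1,3),cv2.Rodrigues(c["R"])[0],c["t"],c["camera_matrix"],None)[0].reshape(-1,2)
def P(c): return c["camera_matrix"]@np.c_[c["R"],c["t"]]
def tri(u1,u2,c1="scene",c2="top"):
    c1=C[c1] if isinstance(c1,str) else c1; c2=C[c2] if isinstance(c2,str) else c2
    X=cv2.triangulatePoints(P(c1),P(c2),np.float64(u1).reshape(2,1),np.float64(u2).reshape(2,1)).ravel();X=X[:3]/X[3]
    return X,np.linalg.norm(proj(X,c1)[0]-u1),np.linalg.norm(proj(X,c2)[0]-u2)
def onz(u,z,c):
    c=C[c] if isinstance(c,str) else c
    d=c["R"].T@np.linalg.inv(c["camera_matrix"])@np.r_[u,1]; o=-c["R"].T@c["t"]
    return o+d*(z-o[2])/d[2]
sz=lambda u:np.array([220+u[0]/6-.42,140+u[1]/6-.42]); tz=lambda u:np.array([170+u[0]/5.4545-.41,145+u[1]/5.4545-.41])
E
python3 - <<'E'
from h import *
np.set_printoptions(precision=4,suppress=True)
for n,s,t in(("rim",(230,187),(288,335)),("barL",(170,170),(208,371)),("barR",(292,216),(373,301)),("pad",(318,288),(571,363)),("FL",(40,370),(215,558)),("BR",(497,300),(390,50))):
    print(n,*tri(sz(s),tz(t)))
print("FR",onz(sz((283,485)),0.0,"scene"))
from scipy.optimize import least_squares
# fit x,y,yaw with rim centre,bar ends, foot corners
def pts(p):
    x,y,w=p; S=Ro.from_euler('z',w); T=Ro.from_euler('y',-np.radians(35))
    o=np.array([x,y,0])
    tin=lambda v: o+S.apply(np.array([0,0,.095])+T.apply(v))
    f=lambda v:o+S.apply(v)
    return np.array([tin([0,0,.064]),tin([0,.05,.063]),tin([0,-.05,.063])])
S=np.array([sz(u) for u in((230,187),(170,170),(292,216))]);Tt=np.array([tz(u) for u in((288,335),(208,371),(373,301))])
r=lambda p:np.r_[(proj(pts(p),"scene")-S).ravel(),(proj(pts(p),"top")-Tt).ravel()]
s=least_squares(r,[.57,.13,.3]);print(s.x,np.round(s.fun,1))
for n in("empty_px",): print("plate c",onz(np.array([337.5,245]),.02,"top"),onz(np.array([277,259]),.02,"scene"),"laid",onz(np.array([424,244]),.02,"top"))
E
```

```text
rim [0.5927 0.22   0.1467] 0.3284840034341756 0.5086565738067235
barL [0.5724 0.2626 0.1428] 0.0454432586690094 0.07099113550537021
barR [0.6125 0.176  0.1428] 0.6580358234100768 1.0056962895431945
pad [0.5775 0.0727 0.1626] 0.18952685716850357 0.27971764625187023
FL [0.4762 0.2807 0.0066] 0.03449150438872399 0.05049279635384503
BR [0.7703 0.1839 0.0154] 0.4801532391028924 0.7125949783956778
FR [0.5618 0.0982 0.    ]
[0.6249 0.2336 0.4169] [-0.5  0.1 -0.4 -1.  -0.4 -0.4  0.6  0.  -1.   0.3  1.3 -0.9]
plate c [ 0.4862 -0.1162  0.02  ] [ 0.4823 -0.1267  0.02  ] laid [ 0.4919 -0.379   0.02  ]
```

Stand yaw is about 0.417 rad, at (0.625, 0.234). The pad measures z 0.163, the rim 0.147 and the bar 0.143, all matching the text. Next I'll move above the pad with the gripper shut.

```bash
python3 -m jog '[0.03,-0.03,0.05,0,0,-0.1, 0.06,-0.07,0.1,0,0,-0.2, 0.1,-0.11,0.145,0,0,-0.3, 0.14,-0.15,0.145,0,0,-0.4, 0.18,-0.2,0.145,0,0,-0.5, 0.22,-0.245,0.145,0,0,-0.6, 0.26,-0.29,0.145,0,0,-0.7, 0.3,-0.335,0.145,0,0,-0.8, 0.34,-0.38,0.145,0,0,-0.834, 0.37,-0.42,0.145,0,0,-0.834, 0.387,-0.451,0.145,0,0,-0.834, 0.387,-0.451,0.145,0,0,-0.834]' -1 40
python3 - <<'E'
from h import *
c=get_calibration("wrist"); im=grab_frame("wrist");cv2.imwrite("pics/w1.png",im[:,:,::-1]);np.save("c1.npy",c,allow_pickle=True)
print(get_obs()["wrist_force"],get_obs()["q"],tip_reach)
print(c)
E
```

```text
t: 1.65
tcp_pos: [0.5606, 0.0692, 0.3597]
tool_rot: [0.547, 0.837, -0.001, -0.001]
wrist_force: [-0.4, 0.2, -0.4]
gripper_width: 0.001
[0.15012543 1.18257457 0.00969911] [ 6.03410530e-02  2.72728787e-01  1.22740138e+00  1.06338880e-04
  1.64251633e+00 -3.55040053e-01] 0.019
{'camera_matrix': array([[291.36939224,   0.        , 280.21684227],
       [  0.        , 291.36939224, 209.34604296],
       [  0.        ,   0.        ,   1.        ]]), 'R': array([[ 0.91574507,  0.40175141, -0.00260036],
       [ 0.38174152, -0.86808083,  0.31734696],
       [ 0.12523727, -0.29160158, -0.94830593]]), 't': array([-0.5409097 , -0.24076521,  0.46798763])}
```

View pics/w1.png

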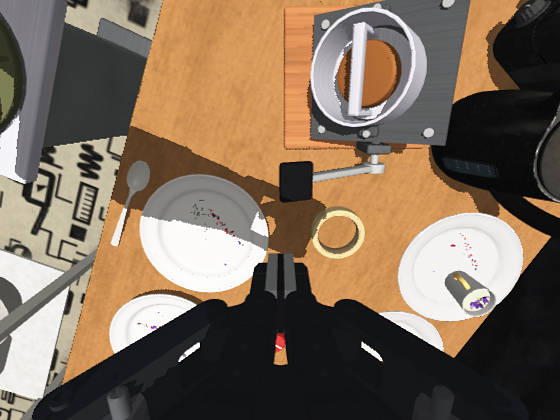

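The wrist view shows the ring centre near (369,68), the bar from (361,24) to (355,115), the pad near (296,182) and the empty plate near (204,233). I'll refine with all the views.

Run:
```python
from h import *
from scipy.optimize import least_squares
np.set_printoptions(precision=4,suppress=True)
c1=np.load("c1.npy",allow_pickle=True).item()
def pts(p):
    x,y,w=p; S=Ro.from_euler('z',w); T=Ro.from_euler('y',-np.radians(35)); o=np.array([x,y,0])
    return np.array([o+S.apply(np.array([0,0,.095])+T.apply(v)) for v in([0,0,.064],[0,.05,.063],[0,-.05,.063])])
S=np.array([sz(u) for u in((230,187),(170,170),(292,216))]);Tt=np.array([tz(u) for u in((288,335),(208,371),(373,301))]);W=np.array([(369,68),(361,24),(354,115)])
r=lambda p:np.r_[(proj(pts(p),"scene")-S).ravel(),(proj(pts(p),"top")-Tt).ravel(),(proj(pts(p),c1)-W).ravel()]
s=least_squares(r,[.6,.2,.4]);print(s.x,np.round(s.fun,1))
print("pad",tri([296,178],tz((571,363)),c1,"top"),tri([296,178],sz((318,288)),c1,"scene"))
im=cv2.imread("pics/w1.png")
for p,col in((s.x,(0,0,255)),):
    x,y,w=p; Sr=Ro.from_euler('z',w); T=Ro.from_euler('y',-np.radians(35)); a=np.linspace(0,6.28,80)
    for rr in(.0625,.0585):
        q=np.array([x,y,0])+Sr.apply(np.array([0,0,.095])+T.apply(np.c_[rr*np.cos(a),rr*np.sin(a),0*a+.064])); cv2.polylines(im,[np.int32(proj(q,c1))],True,col,1)
# plate: segment white pixels per view
def platefit(name,c,roi):
    g=cv2.imread(name); 
    x0,y0,x1,y1=roi
    h=cv2.cvtColor(g,cv2.COLOR_BGR2HSV); m=((h[...,1]<70)&(h[...,2]>90)).astype(np.uint8)
    mm=np.zeros_like(m);mm[y0:y1,x0:x1]=m[y0:y1,x0:x1]
    k=max(cv2.findContours(mm,cv2.RETR_EXTERNAL,cv2.CHAIN_APPROX_NONE)[0],key=cv2.contourArea)
    k=cv2.convexHull(k).reshape(-1,2)+.0
    R3=np.array([onz(u,.0235,c) for u in k])[:,:2]
    f=least_squares(lambda p:np.hypot(*(R3-p[:2]).T)-p[2],[*R3.mean(0),.118],loss='soft_l1',f_scale=.002)
    print(name,f.x,np.abs(f.fun).mean()); return f.x
platefit("pics/scene0.png",C["scene"],(238,230,318,285));platefit("pics/top0.png",C["top"],(295,203,380,287))
p=platefit("pics/w1.png",c1,(132,168,274,297))
cv2.polylines(im,[np.int32(proj(np.c_[p[0]+.1185*np.cos(a),p[1]+.1185*np.sin(a),0*a+.0235],c1))],True,(0,0,255),1)
cv2.imwrite("pics/w1o.png",im)
```

```text
[0.628  0.2379 0.4221] [-0.3 -0.6 -0.2 -1.7 -0.2 -1.2 -0.8 -1.1 -2.4 -0.8 -0.2 -2.1 -8.8  2.8
  3.1 -2.7  3.3  1.1]
pad (array([0.5801, 0.0745, 0.1294]), np.float64(1.165120506095447), np.float64(0.21241748051639897)) (array([0.5805, 0.0789, 0.1576]), np.float64(2.210551791110728), np.float64(0.2585599772879554))
pics/scene0.png [ 0.4866 -0.1173  0.1197] 0.000593682530442714
pics/top0.png [ 0.4867 -0.1146  0.1183] 0.00025092714953549674
pics/w1.png [ 0.4863 -0.1137  0.1186] 0.0002657187808928245
```

View pics/w1o.png

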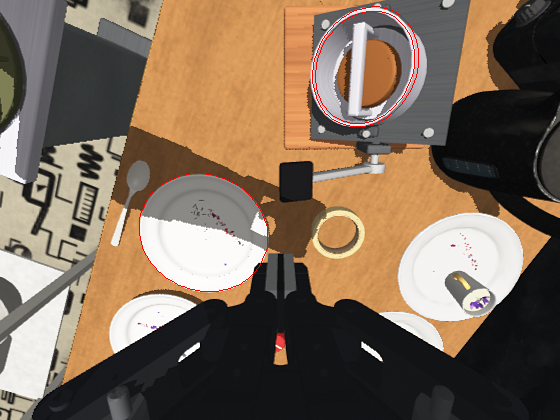

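```bash
cat > fit.py <<'E'
from h import *
from scipy.optimize import least_squares
np.set_printoptions(precision=4,suppress=True)
c1=np.load("c1.npy",allow_pickle=True).item()
def pts(p):
    x,y,w=p; S=Ro.from_euler('z',w); T=Ro.from_euler('y',-np.radians(35)); o=np.array([x,y,0])
    return np.array([o+S.apply(np.array([0,0,.095])+T.apply(v)) for v in([0,0,.064],[0,.05,.063],[0,-.05,.063])])
S=np.array([sz(u) for u in((230,187),(170,170),(292,216))]);Tt=np.array([tz(u) for u in((288,335),(208,371),(373,301))]);W=np.array([(363,66.5),(361,24),(354,115)])
r=lambda p:np.r_[(proj(pts(p),"scene")-S).ravel(),(proj(pts(p),"top")-Tt).ravel(),(proj(pts(p),c1)-W).ravel()]
s=least_squares(r,[.6,.2,.4],loss='soft_l1');print(s.x,np.round(r(s.x),1))
x,y,w=s.x
# expected pad, bar after lift
Sr=Ro.from_euler('z',w);T=Ro.from_euler('y',-np.radians(35));o=np.array([x,y,0])
print("pad stand frame",Sr.inv().apply(np.array([.5775,.0727,.1626])-o))
for h in(.111,.114,.15,.175): print("bar at",h,o+Sr.apply(np.array([0,0,.095])+T.apply([0,0,h])))
print("rotvec tilt",Sr.apply([0,-np.radians(35),0]))
E
python3 fit.py
```

```text
[0.6252 0.2362 0.4158] [-0.7 -0.2 -0.7 -1.4 -0.7 -0.8 -0.3 -0.1 -2.   0.1  0.3 -1.  -5.6  4.5
  0.4 -2.5  0.3  1.3]
pad stand frame [-0.1097 -0.1303  0.1626]
bar at 0.111 [0.567  0.2105 0.1859]
bar at 0.114 [0.5654 0.2098 0.1884]
bar at 0.15 [0.5465 0.2015 0.2179]
bar at 0.175 [0.5334 0.1957 0.2384]
rotvec tilt [ 0.2467 -0.5588  0.    ]
```

```bash
python3 -m jog '[0.008,0.002,-0.04,0,0,0, 0.017,0.004,-0.08,0,0,0, 0.017,0.004,-0.12,0,0,0, 0.017,0.004,-0.15,0,0,0, 0.017,0.004,-0.165,0,0,0, 0.017,0.004,-0.165,0,0,0]' -1
python3 - <<'E'
from h import *
for n in("scene","wrist"):
    im=grab_frame(n)
    if n=="scene": im=cv2.resize(im[140:240,220:340],(720,600),interpolation=cv2.INTER_CUBIC)
    cv2.imwrite(f"pics/{n}2.png",im[:,:,::-1])
E
```

```text
t: 2.45
tcp_pos: [0.5766, 0.0757, 0.1956]
tool_rot: [0.545, 0.838, -0.0, -0.0]
wrist_force: [-0.3, 0.6, 0.6]
gripper_width: 0.0
```

View pics/scene2.png

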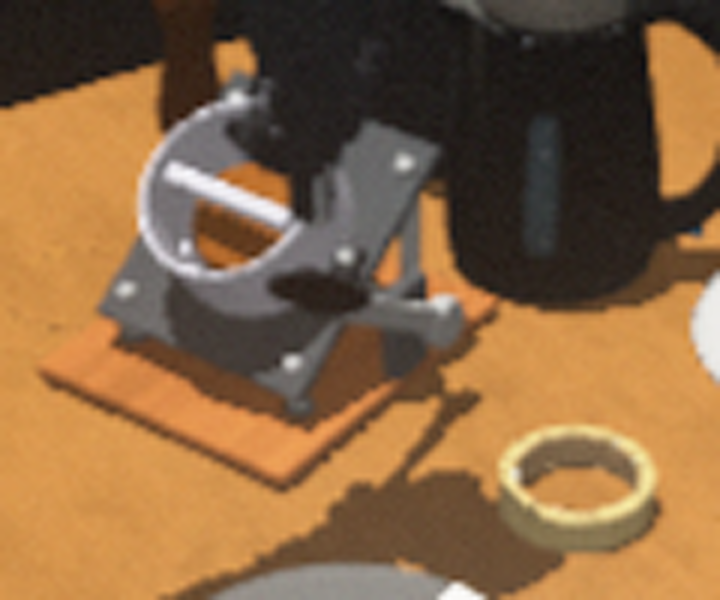

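View pics/wrist2.png

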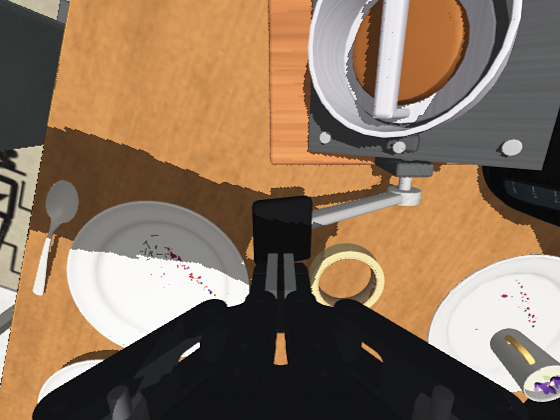

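Run:
```python
from h import *
for z in(.195,.176,.163,.15):
    p=proj([.577,.0757,z],"scene")[0];w=proj([.577,.0757,z],"wrist")[0];print(z,(p-[220,140]+.42)*6,w)
```

```text
0.195 [312.1984231  241.25589914] [278.78184322 252.24109489]
0.176 [313.11414707 267.59256608] [278.89384262 239.356554  ]
0.163 [313.73404881 285.42124153] [278.95935393 231.82005657]
0.15 [314.34863067 303.096915  ] [279.01757138 225.12265386]
```

```bash
python3 -m jog '[0.001,-0.002,-0.01,0,0,0, 0.001,-0.002,-0.015,0,0,0, 0.001,-0.002,-0.015,0,0,0]' 
python3 -m jog '[0,0,-0.005,0,0,0, -0.003,-0.001,-0.010,0,0,0, -0.005,-0.002,-0.015,0,0,0, -0.005,-0.002,-0.015,0,0,0]'
```

```text
t: 2.92
tcp_pos: [0.5777, 0.073, 0.1802]
tool_rot: [0.545, 0.838, -0.0, -0.0]
wrist_force: [-0.2, 0.2, -0.8]
gripper_width: 0.002
t: 3.42
tcp_pos: [0.5726, 0.071, 0.1653]
tool_rot: [0.545, 0.838, -0.0, -0.0]
wrist_force: [-0.1, 0.2, 0.5]
gripper_width: 0.001
```

Run:
```python
from h import *
for n in("scene","wrist"):
    im=grab_frame(n)
    if n=="scene": im=cv2.resize(im[140:240,220:340],(720,600),interpolation=cv2.INTER_CUBIC)
    else: im=cv2.convertScaleAbs(im[130:330,180:400],alpha=2,beta=20);im=cv2.resize(im,(660,600))
    cv2.imwrite(f"pics/{n}3.png",im[:,:,::-1])
```

```text
(no output)
```

View pics/scene3.png

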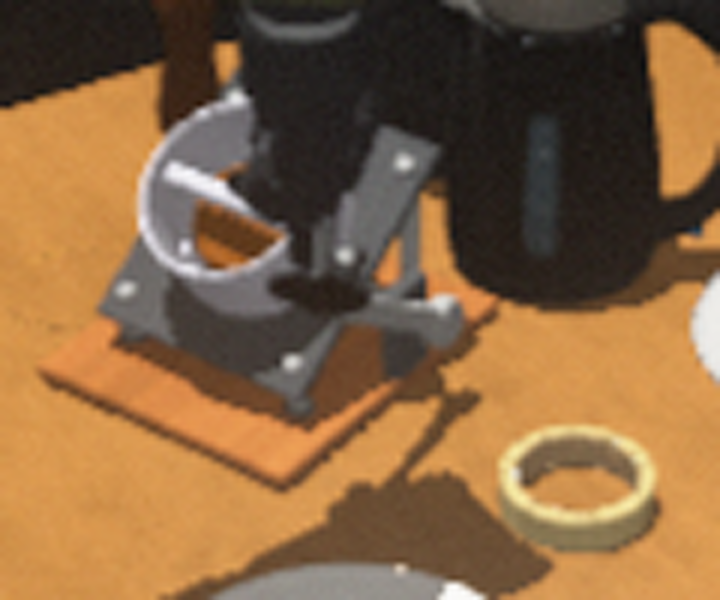

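View pics/wrist3.png

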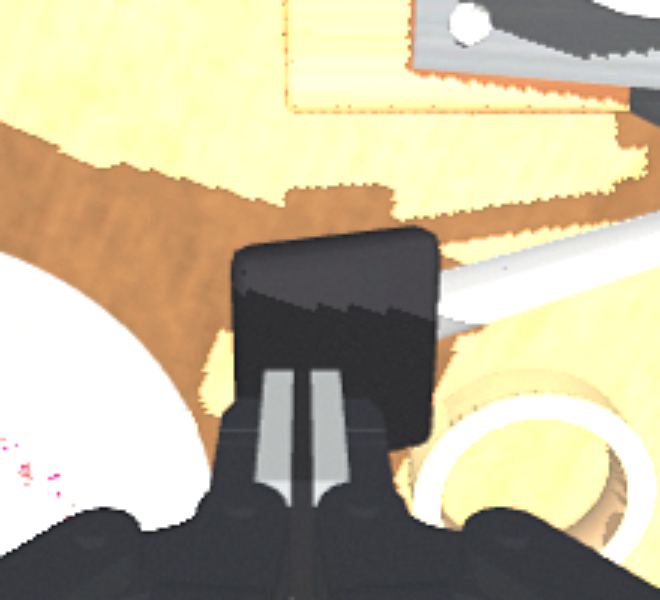

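```bash
python3 -m jog '[0,0,-0.004,0,0,0, 0,0,-0.008,0,0,0, 0,0,-0.008,0,0,0]';python3 -m jog '[0,0,-0.004,0,0,0, 0,0,-0.008,0,0,0, 0,0,-0.008,0,0,0]'
python3 - <<'E'
from h import *
for n in("scene","top"):
    im=grab_frame(n)
    if n=="scene": im=cv2.resize(im[140:240,220:340],(720,600),interpolation=cv2.INTER_CUBIC)
    else: im=cv2.resize(im[145:255,170:302],(720,600),interpolation=cv2.INTER_CUBIC)
    cv2.imwrite(f"pics/{n}4.png",im[:,:,::-1])
E
```

```text
t: 3.9
tcp_pos: [0.5727, 0.0711, 0.1572]
tool_rot: [0.545, 0.838, -0.0, -0.0]
wrist_force: [0.2, -0.4, -0.4]
gripper_width: -0.002
t: 4.28
tcp_pos: [0.573, 0.0711, 0.1497]
tool_rot: [0.545, 0.838, 0.0, 0.0]
wrist_force: [0.2, 0.3, 2.7]
gripper_width: -0.002
```

View pics/scene4.png

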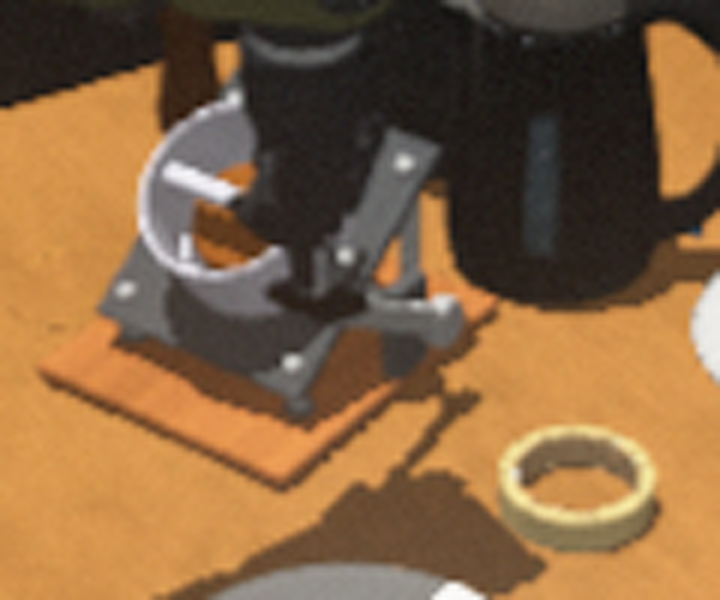

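View pics/top4.png

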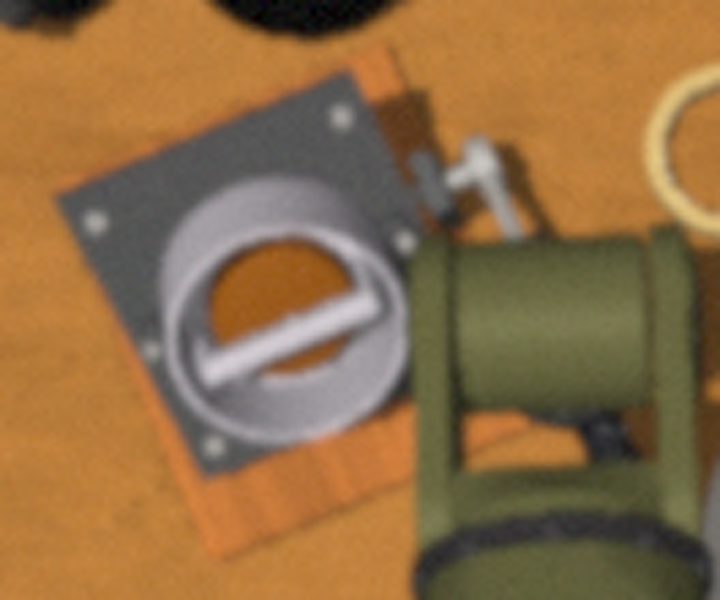

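```bash
python3 -m jog '[-0.003,-0.001,-0.005,0,0,0, -0.006,-0.003,-0.01,0,0,0, -0.009,-0.004,-0.015,0,0,0, -0.012,-0.005,-0.02,0,0,0, -0.012,-0.005,-0.02,0,0,0]'
python3 - <<'E'
from h import *
for n in("scene","wrist"):
    im=grab_frame(n)
    if n=="scene": im=cv2.resize(im[140:240,220:340],(720,600),interpolation=cv2.INTER_CUBIC)
    else: im=cv2.convertScaleAbs(im[130:330,180:400],alpha=2,beta=20);im=cv2.resize(im,(660,600))
    cv2.imwrite(f"pics/{n}5.png",im[:,:,::-1])
E
```

```text
t: 5.0
tcp_pos: [0.5608, 0.066, 0.1295]
tool_rot: [0.545, 0.838, -0.0, -0.0]
wrist_force: [0.1, -0.1, 0.0]
gripper_width: -0.0
```

View pics/scene5.png

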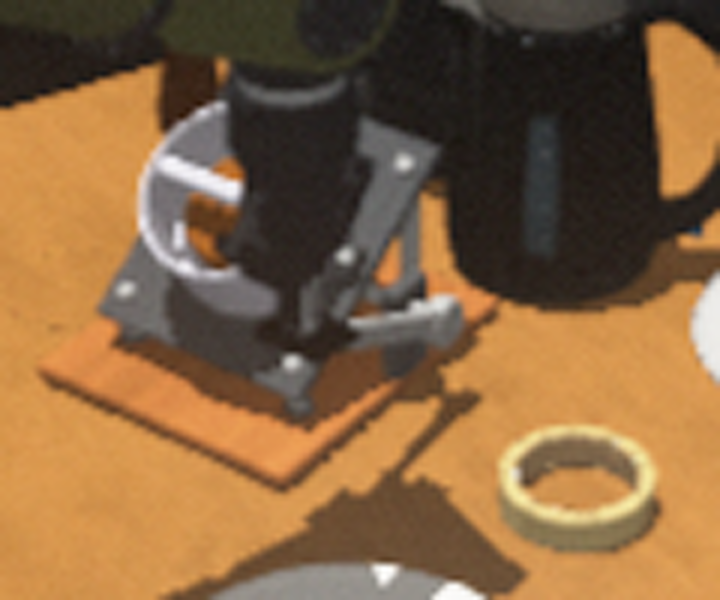

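View pics/wrist5.png

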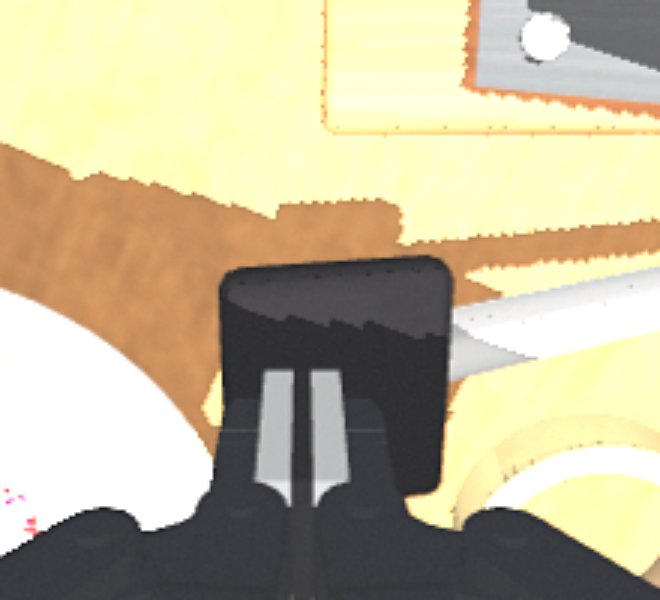

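```bash
python3 -m jog '[-0.002,-0.001,-0.005,0,0,0, -0.004,-0.002,-0.01,0,0,0, -0.006,-0.003,-0.015,0,0,0, -0.008,-0.003,-0.02,0,0,0, -0.009,-0.004,-0.025,0,0,0, -0.010,-0.004,-0.03,0,0,0]'
python3 -m jog '[-0.001,0,-0.005,0,0,0, -0.002,-0.001,-0.01,0,0,0, -0.003,-0.001,-0.015,0,0,0, -0.003,-0.001,-0.015,0,0,0]'
python3 - <<'E'
from h import *
for n in("scene","wrist"):
    im=grab_frame(n)
    if n=="scene": im=cv2.resize(im[140:240,220:340],(720,600),interpolation=cv2.INTER_CUBIC)
    else: im=cv2.convertScaleAbs(im[130:330,180:400],alpha=2,beta=20);im=cv2.resize(im,(660,600))
    cv2.imwrite(f"pics/{n}6.png",im[:,:,::-1])
E
```

```text
t: 5.85
tcp_pos: [0.5505, 0.0619, 0.0997]
tool_rot: [0.545, 0.838, -0.0, -0.0]
wrist_force: [-3.6, -2.4, 6.1]
gripper_width: 0.001
t: 6.35
tcp_pos: [0.5474, 0.061, 0.0842]
tool_rot: [0.545, 0.838, -0.0, -0.0]
wrist_force: [1.6, 0.6, -0.2]
gripper_width: -0.002
```

View pics/scene6.png

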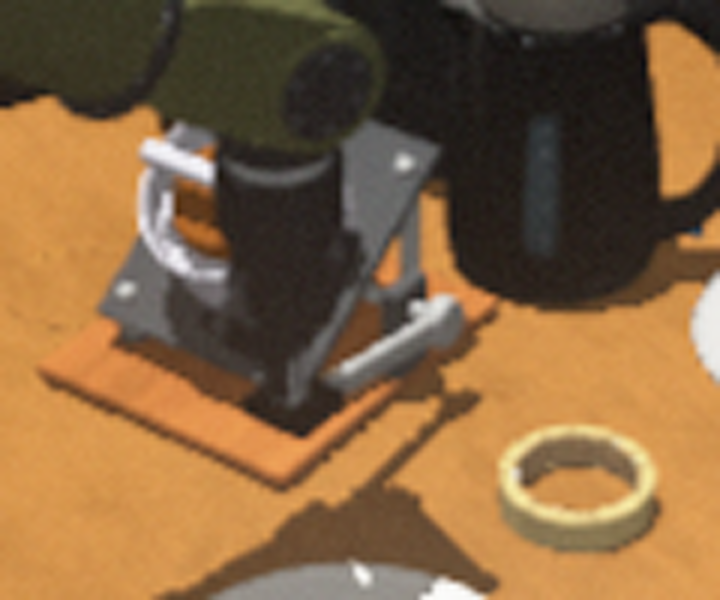

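View pics/wrist6.png

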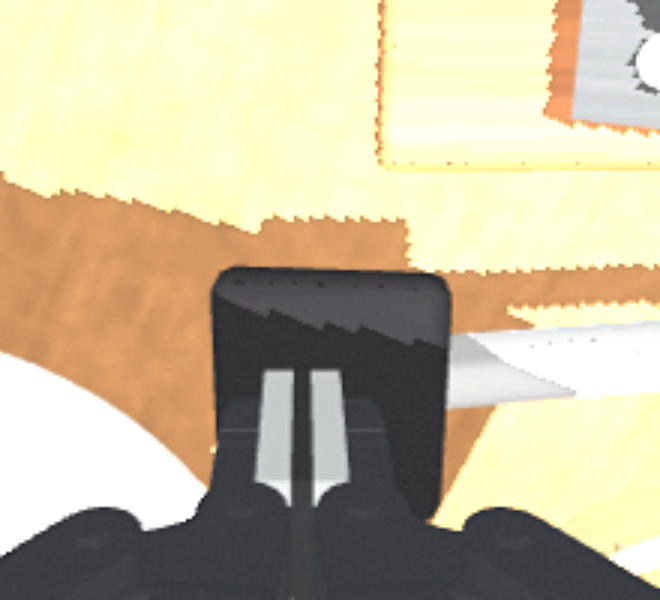

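```bash
python3 -m jog '[0,0,-0.002,0,0,0, 0,0,-0.004,0,0,0, 0,0,-0.004,0,0,0]'
python3 -m jog '[0,0,-0.001,0,0,0, 0,0,-0.002,0,0,0,0,0,-0.002,0,0,0]'
```

```text
t: 6.82
tcp_pos: [0.5476, 0.061, 0.0806]
tool_rot: [0.545, 0.838, -0.0, -0.0]
wrist_force: [-3.0, 0.1, 3.6]
gripper_width: 0.003
t: 7.2
tcp_pos: [0.5476, 0.061, 0.0787]
tool_rot: [0.545, 0.838, -0.0, -0.0]
wrist_force: [-4.5, -1.6, 5.4]
gripper_width: 0.001
```

```bash
python3 -m jog '[0,0,-0.001,0,0,0, 0,0,-0.002,0,0,0,0,0,-0.002,0,0,0]'
python3 -m jog '[0,0,-0.001,0,0,0, 0,0,-0.002,0,0,0,0,0,-0.002,0,0,0]'
```

```text
t: 7.58
tcp_pos: [0.5476, 0.061, 0.0767]
tool_rot: [0.545, 0.838, -0.0, -0.0]
wrist_force: [-3.6, -0.7, 5.5]
gripper_width: -0.0
t: 7.95
tcp_pos: [0.5476, 0.061, 0.0747]
tool_rot: [0.545, 0.838, -0.0, -0.0]
wrist_force: [-3.0, -2.2, 5.6]
gripper_width: -0.0
```

```bash
for i in 1 2; do python3 -m jog '[0,0,-0.001,0,0,0, 0,0,-0.002,0,0,0,0,0,-0.003,0,0,0,0,0,-0.003,0,0,0]' | grep -E 'tcp|wrist'; done
```

```text
tcp_pos: [0.5475, 0.061, 0.0716]
wrist_force: [-2.9, -1.9, 4.9]
tcp_pos: [0.5475, 0.0609, 0.0686]
wrist_force: [-4.8, -2.1, 4.8]
```

```bash
for i in 1 2 3; do python3 -m jog '[0,0,-0.001,0,0,0, 0,0,-0.002,0,0,0,0,0,-0.003,0,0,0,0,0,-0.003,0,0,0]' | grep -E 'tcp|wrist'; done
python3 - <<'E'
from h import *
for n in("scene","wrist"):
    im=grab_frame(n)
    if n=="scene": im=cv2.resize(im[140:240,220:340],(720,600),interpolation=cv2.INTER_CUBIC)
    else: im=cv2.convertScaleAbs(im[130:330,180:400],alpha=2,beta=20);im=cv2.resize(im,(660,600))
    cv2.imwrite(f"pics/{n}7.png",im[:,:,::-1])
E
```

```text
tcp_pos: [0.5475, 0.0609, 0.0656]
wrist_force: [-4.6, -1.7, 4.4]
tcp_pos: [0.5474, 0.0609, 0.0625]
wrist_force: [-4.8, -2.1, 5.4]
tcp_pos: [0.5474, 0.0609, 0.0595]
wrist_force: [-5.5, -1.9, 4.2]
```

View pics/scene7.png

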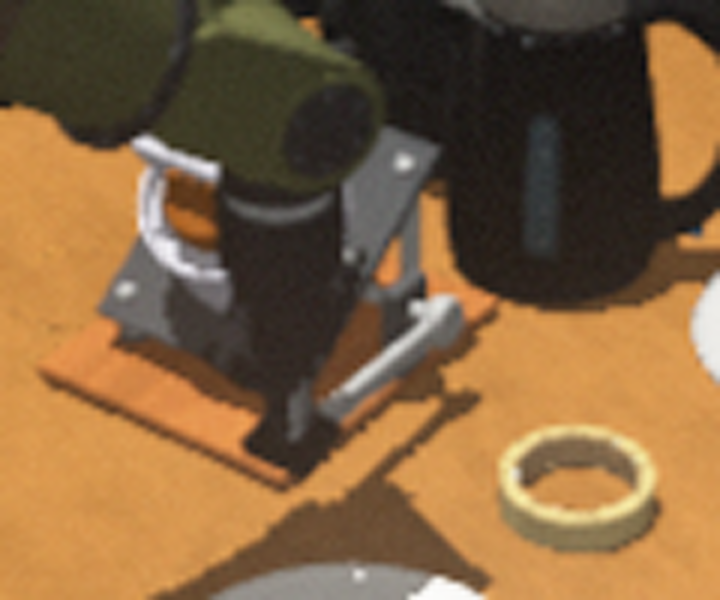

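View pics/wrist7.png

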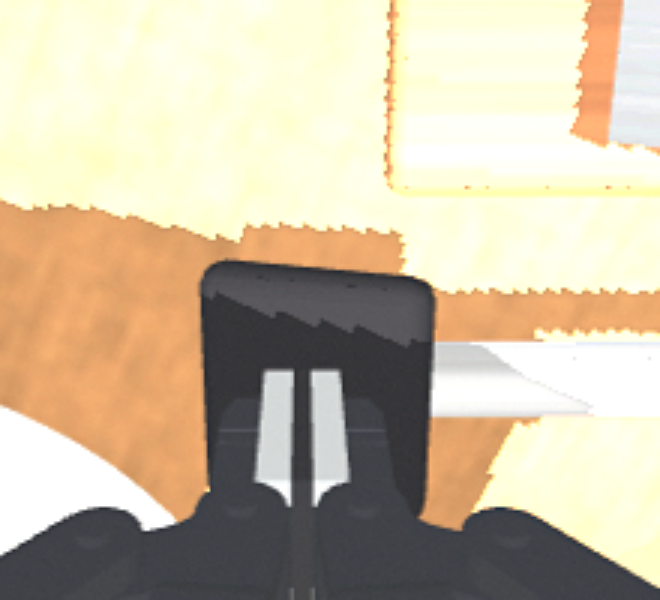

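Run:
```python
from h import *
o=get_obs();R=Ro.from_quat(o["tool_rot"]).as_matrix();c=C["wrist"]
for dx in(-.011,0,.011):
  for dz in(.019,.006,0,-.01): print(dx,dz,proj(o["tcp_pos"]+R@[dx,0,dz],c)[0])
# pad top face four corners: measured zoom->px at (205,275),(432,290),(425,510)
```

```text
-0.011 0.019 [279.22352324 255.85256754]
-0.011 0.006 [279.13595591 265.40309528]
-0.011 0 [279.09150322 270.25132674]
-0.011 -0.01 [279.01083766 279.04911248]
0 0.019 [279.19530693 241.09244456]
0 0.006 [279.10415772 249.82919561]
0 0 [279.05780368 254.27228136]
0 -0.01 [278.97354463 262.34860332]
0.011 0.019 [279.16605996 225.79318207]
0.011 0.006 [279.07111809 233.64727089]
0.011 0 [279.02274529 237.64892203]
0.011 -0.01 [278.93466084 244.93572836]
```

Run:
```python
from h import *
o=get_obs();R=Ro.from_quat(o["tool_rot"]).as_matrix();c=C["wrist"]
print("tip depth",(c["R"]@(o["tcp_pos"]+R@[0,0,.019])+c["t"])[2], "cam",-c["R"].T@c["t"],o["tcp_pos"])
g=lambda u:np.array([180+u[0]/3-.33,130+u[1]/3-.33])
for z in(.03,.04,.05,.06,.07):
    A,B,D=[onz(g(u),z,c) for u in((205,270),(432,285),(425,512))]
    print(z,np.linalg.norm(A-B),np.linalg.norm(B-D),A,B,D)
# scene hub/pad
for z in(.03,.045,.06): print(z,onz(sz((290,440)),z,"scene"))
```

```text
tip depth 0.1948766747352546 cam [0.51525566 0.13640477 0.2185654 ] [0.54744136 0.06096607 0.05951448]
0.03 0.052559099007710934 0.06189308005280554 [0.52308186 0.06258972 0.03      ] [0.57251321 0.08045031 0.03      ] [0.59859667 0.02432183 0.03      ]
0.04 0.04977178490897237 0.05861076627835832 [0.52266682 0.06650428 0.04      ] [0.56947672 0.08341768 0.04      ] [0.59417693 0.03026581 0.04      ]
0.05 0.04698447081023371 0.05532845250391113 [0.52225178 0.07041884 0.05      ] [0.56644024 0.08638506 0.05      ] [0.58975719 0.03620979 0.05      ]
0.06 0.04419715671149503 0.05204613872946389 [0.52183674 0.0743334  0.06      ] [0.56340376 0.08935244 0.06      ] [0.58533745 0.04215377 0.06      ]
0.07 0.04140984261275636 0.048763824955016674 [0.5214217  0.07824795 0.07      ] [0.56036728 0.09231981 0.07      ] [0.58091771 0.04809776 0.07      ]
0.03 [0.57023251 0.1025295  0.03      ]
0.045 [0.56161295 0.08538516 0.045     ]
0.06 [0.55299338 0.06824082 0.06      ]
```

```bash
for i in 1 2 3; do python3 -m jog '[0,0,-0.001,0,0,0, 0,0,-0.002,0,0,0,0,0,-0.003,0,0,0,0,0,-0.003,0,0,0]' | grep -E 'tcp|wrist'; done
```

```text
tcp_pos: [0.5474, 0.0609, 0.0565]
wrist_force: [-4.8, -2.1, 4.7]
tcp_pos: [0.5473, 0.0609, 0.0534]
wrist_force: [-5.5, -2.8, 4.9]
tcp_pos: [0.5473, 0.0609, 0.0505]
wrist_force: [-5.4, -3.2, 4.7]
```

Run:
```python
from h import *
for n in("scene","wrist","top"):
    im=grab_frame(n)
    if n=="scene": im=cv2.resize(im[140:240,220:340],(720,600),interpolation=cv2.INTER_CUBIC)
    elif n=="top":im=cv2.resize(im[145:255,170:302],(720,600),interpolation=cv2.INTER_CUBIC)
    else: cv2.imwrite(f"pics/{n}8f.png",im[:,:,::-1]);im=cv2.convertScaleAbs(im[130:330,180:400],alpha=3,beta=40);im=cv2.resize(im,(660,600))
    cv2.imwrite(f"pics/{n}8.png",im[:,:,::-1])
```

```text
(no output)
```

View pics/scene8.png

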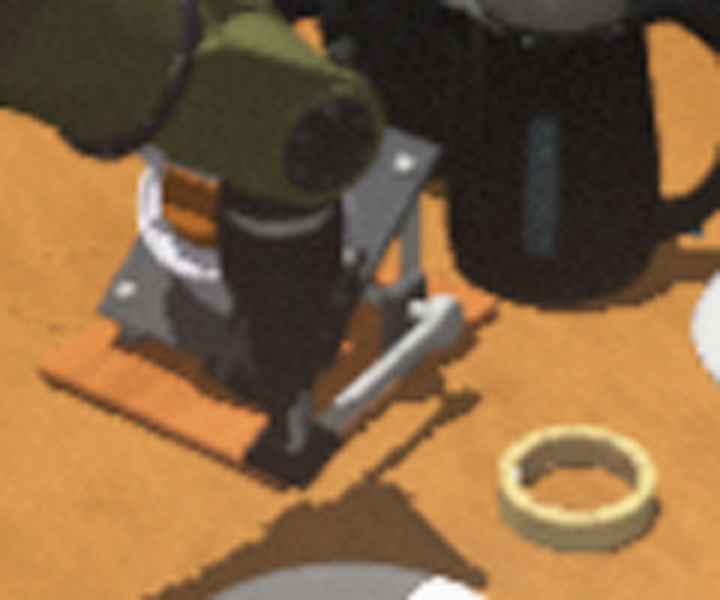

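View pics/wrist8.png

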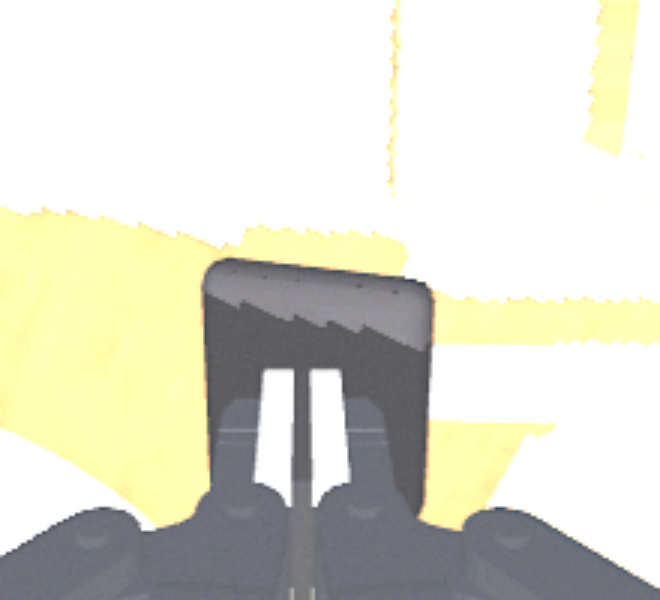

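View pics/wrist8f.png

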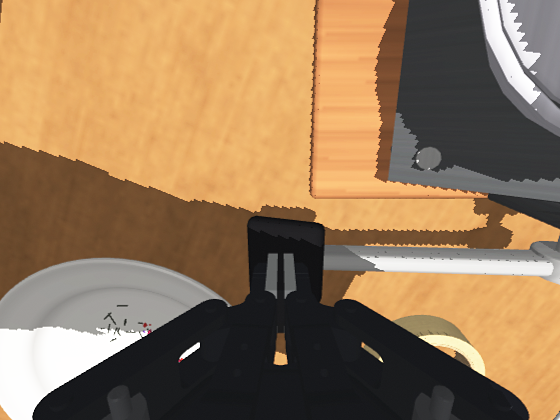

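```bash
for i in 1 2 ; do python3 -m jog '[0,0,-0.001,0,0,0, 0,0,-0.002,0,0,0,0,0,-0.003,0,0,0,0,0,-0.003,0,0,0]' | grep -E 'tcp|wrist'; done
```

```text
tcp_pos: [0.5474, 0.0609, 0.0475]
wrist_force: [-5.4, -2.7, 3.4]
tcp_pos: [0.5475, 0.0609, 0.0454]
wrist_force: [-11.3, -2.5, 15.4]
```

```bash
python3 -m jog '[0,0,-0.001,0,0,0, 0,0,-0.001,0,0,0]' | grep -E 'tcp|wrist'; python3 -m jog '[0,0,0.02,0,0,0, 0,0,0.06,0,0,0, 0,0,0.12,0,0,0, 0,0,0.18,0,0,0, 0,0,0.24,0,0,0, -0.05,-0.02,0.29,0,0,0, -0.06,0.02,0.3,0,0,0, -0.06,0.04,0.3,0,0,0, -0.06,0.04,0.3,0,0,0]'
python3 - <<'E'
from h import *
c=get_calibration("wrist");np.save("c2.npy",c,allow_pickle=True)
for n in("scene","wrist","top"):
    im=grab_frame(n); cv2.imwrite(f"pics/{n}9f.png",im[:,:,::-1])
    if n=="scene": im=cv2.resize(im[140:240,220:340],(720,600),interpolation=cv2.INTER_CUBIC)
    elif n=="top":im=cv2.resize(im[145:255,170:302],(720,600),interpolation=cv2.INTER_CUBIC)
    cv2.imwrite(f"pics/{n}9.png",im[:,:,::-1])
E
```

```text
tcp_pos: [0.5477, 0.061, 0.0451]
wrist_force: [-14.3, -3.8, 24.0]
t: 14.58
tcp_pos: [0.4878, 0.102, 0.3437]
tool_rot: [0.545, 0.839, 0.0, 0.0]
wrist_force: [0.0, -0.8, -0.0]
gripper_width: 0.0
```

View pics/scene9.png

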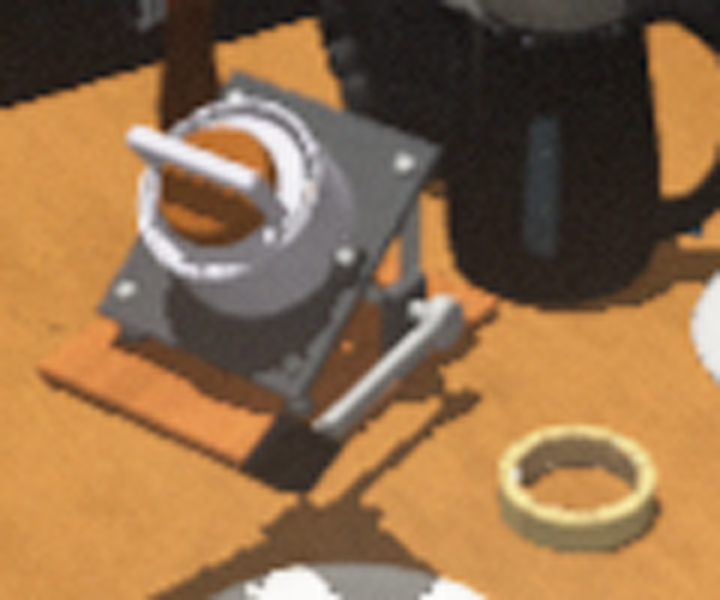

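View pics/top9.png

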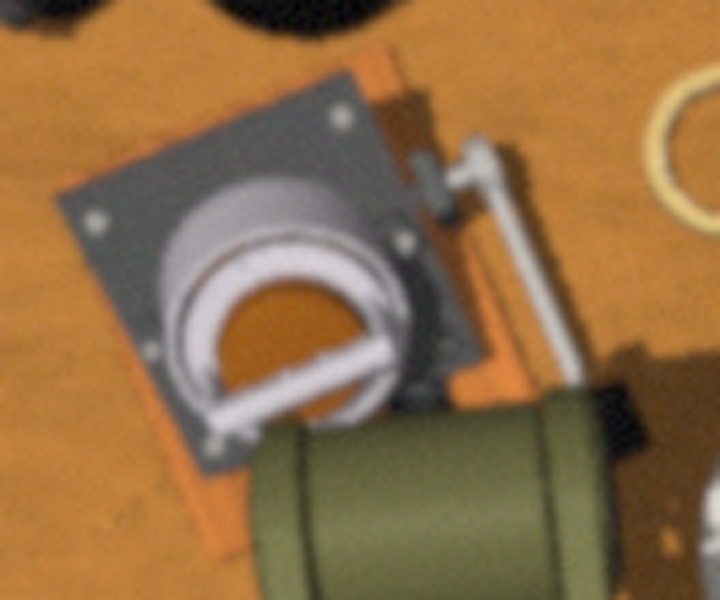

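View pics/wrist9.png

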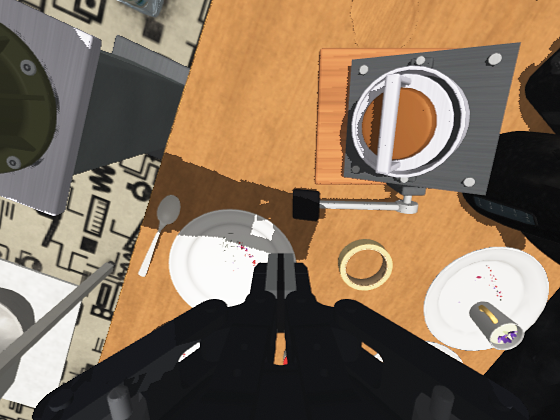

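The lever is at its stop and the base stands proud of the ring. Bar ends: scene zoom (135,138)–(265,185), top zoom (213,420)–(393,348), wrist (392,75)–(387,172).

```bash
python3 - <<'E'
import cv2
a=cv2.imread("pics/wrist9.png");cv2.imwrite("pics/w9z.png",cv2.resize(a[50:210,320:500],(675,600),interpolation=cv2.INTER_CUBIC))
E
python3 - <<'E'
from h import *
np.set_printoptions(precision=4,suppress=True)
c2=np.load("c2.npy",allow_pickle=True).item()
s=sz((200,164));t=tz((303,384));w=np.array([390,123])
print(tri(s,t),tri(w,t,c2,"top"),tri(w,s,c2,"scene"))
x,y,wy=.6252,.2362,.4158
Sr=Ro.from_euler('z',wy);T=Ro.from_euler('y',-np.radians(35));o=np.array([x,y,0])
a=cv2.imread("pics/w9z.png");b=cv2.imread("pics/top9.png");cc=cv2.imread("pics/scene9.png")
th=np.linspace(0,6.28,60)
B=[np.array(v) for v in([-.007,-.05,.119],[-.007,.05,.119],[.007,.05,.119],[.007,-.05,.119])]
ring=np.c_[.0625*np.cos(th),.0625*np.sin(th),0*th+.064]
f=lambda v:o+Sr.apply(np.array([0,0,.095])+T.apply(v))
for im,c,g in((a,c2,lambda u:(u-[320,50]+.37)*3.75),(b,"top",lambda u:(u-[170,145]+.41)*5.4545),(cc,"scene",lambda u:(u-[220,140]+.42)*6)):
    for q in(B,ring): cv2.polylines(im,[np.int32(g(proj(f(np.array(q)),c)))],True,(0,0,255),1)
cv2.imwrite("pics/o1.png",a);cv2.imwrite("pics/o2.png",b);cv2.imwrite("pics/o3.png",cc)
E
```

```text
(array([0.5656, 0.2065, 0.1806]), np.float64(0.5218060070075449), np.float64(0.8134516330242348)) (array([0.5633, 0.2087, 0.1871]), np.float64(4.953528286624741), np.float64(0.7881637190300571)) (array([0.5705, 0.2143, 0.1744]), np.float64(2.2018662953908157), np.float64(0.2119254673869094))
```

View pics/o1.png

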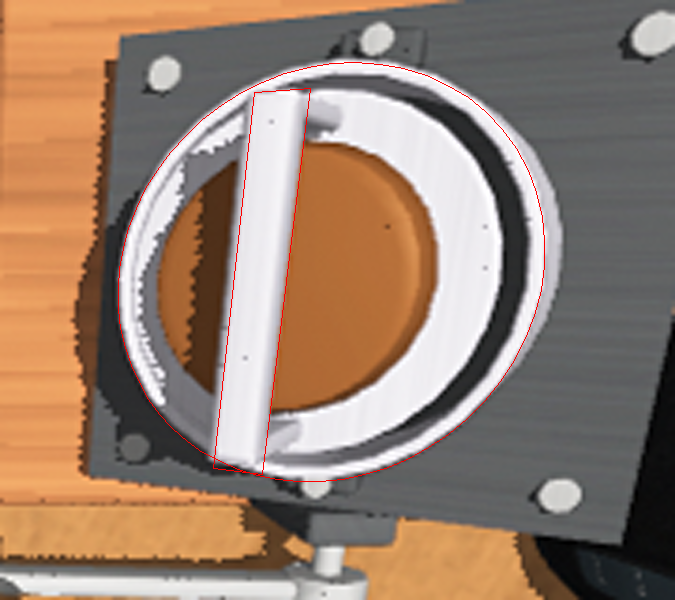

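View pics/o2.png

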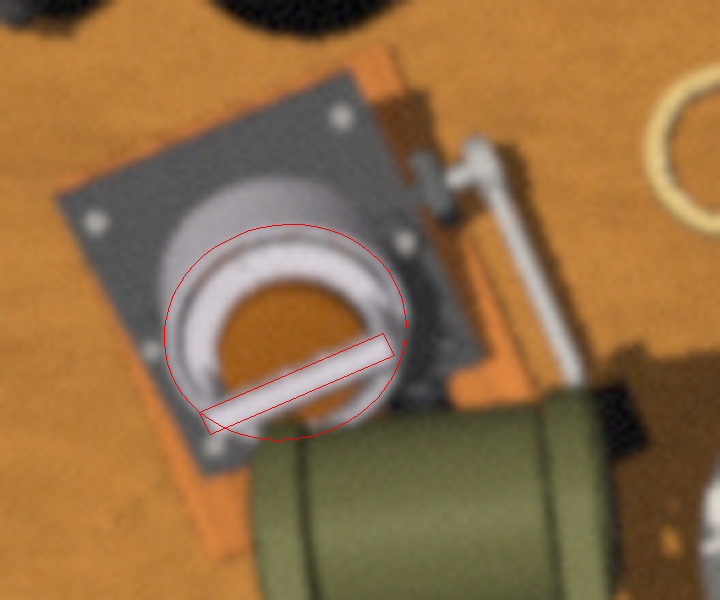

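View pics/o3.png

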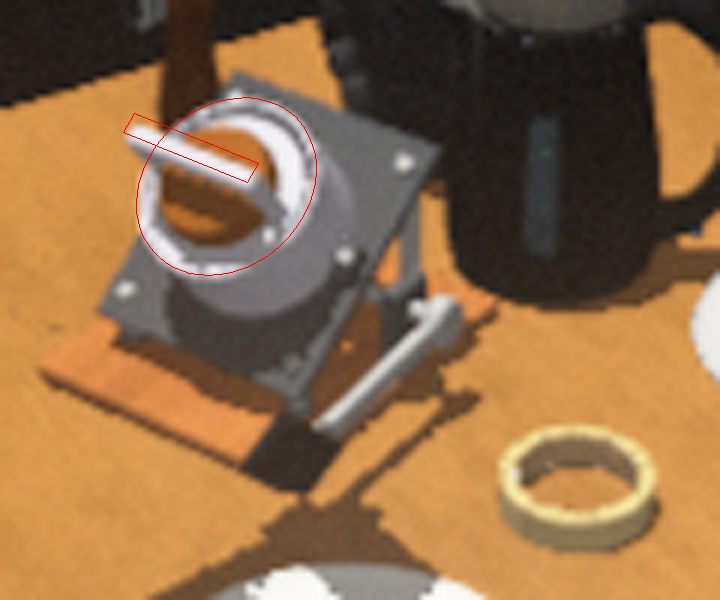

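Run:
```python
import cv2
a=cv2.imread("pics/wrist9.png");cv2.imwrite("pics/w9p.png",cv2.convertScaleAbs(cv2.resize(a[160:240,260:440],(720,320),interpolation=cv2.INTER_CUBIC),alpha=3,beta=30))
b=cv2.imread("pics/scene9.png");cv2.imwrite("pics/s9p.png",cv2.convertScaleAbs(b[350:520,150:500],alpha=2.5,beta=30))
```

```text
(no output)
```

View pics/w9p.png

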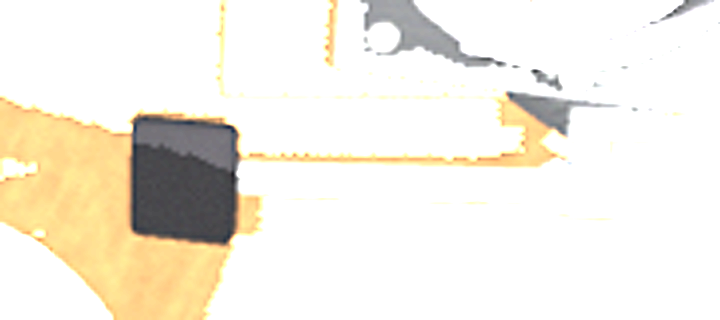

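View pics/s9p.png

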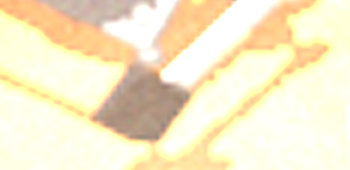

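Run:
```python
from h import *
np.set_printoptions(precision=4,suppress=True)
c2=np.load("c2.npy",allow_pickle=True).item()
print(tri([305.6,204.6],sz((291,451)),c2,"scene"))
for z in(.03,.045,.06): print(z,onz([305.6,204.6],z,c2),onz(sz((291,451)),z,"scene"))
g=lambda u:np.array([260+u[0]/4-.38,160+u[1]/4-.38])
for z in(.03,.045,.06):
    A,B,D=[onz(g(u),z,c2) for u in((132,118),(238,122),(233,242))];print(z,np.linalg.norm(A-B),np.linalg.norm(B-D))
```

```text
(array([0.5508, 0.0639, 0.0551]), np.float64(0.5738673751306026), np.float64(0.08390931900292163))
0.03 [0.5552 0.0578 0.03  ] [0.5655 0.0923 0.03  ]
0.045 [0.5521 0.0616 0.045 ] [0.5569 0.0753 0.045 ]
0.06 [0.5489 0.0654 0.06  ] [0.5484 0.0583 0.06  ]
0.03 0.044407567240096375 0.05361729598216306
0.045 0.04299830079513097 0.0519157603927688
0.06 0.04158903435016546 0.050214224803374584
```

```bash
python3 -m jog '[0,0.02,0,0.0617,-0.1397,0, 0,0.04,0,0.1233,-0.2794,0, 0.01,0.06,0,0.185,-0.4191,0, 0.02,0.08,-0.02,0.2467,-0.5588,0, 0.034,0.087,-0.05,0.2467,-0.5588,0, 0.034,0.087,-0.08,0.2467,-0.5588,0, 0.034,0.087,-0.08,0.2467,-0.5588,0]' 0.1 40
python3 - <<'E'
from h import *
np.set_printoptions(precision=4,suppress=True)
c=get_calibration("wrist");np.save("c3.npy",c,allow_pickle=True);o=get_obs();R=Ro.from_quat(o["tool_rot"]).as_matrix();print(o["tcp_pos"],R,o["q"])
for dx in(.011,0,-.011):
    for dz in(.019,0,-.02):print(dx,dz,*proj(o["tcp_pos"]+R@[dx,0,dz],c),(proj(o["tcp_pos"]+R@[dx,0,dz],"scene")[0]-[220,140]+.42)*6)
for n in("scene","wrist"):
    im=grab_frame(n)
    if n=="scene": im=cv2.resize(im[140:240,220:340],(720,600),interpolation=cv2.INTER_CUBIC)
    cv2.imwrite(f"pics/{n}10.png",im[:,:,::-1])
E
```

```text
t: 15.6
tcp_pos: [0.5214, 0.1873, 0.2615]
tool_rot: [0.521, 0.8, 0.25, 0.163]
wrist_force: [-0.5, -0.7, 0.1]
gripper_width: 0.552
[0.5214 0.1873 0.2615] [[-0.4041  0.7514  0.5216]
 [ 0.9147  0.3321  0.2302]
 [-0.0003  0.5702 -0.8215]] [ 0.2288 -0.0274  1.8945  0.1686  0.683  -0.2858]
0.011 0.019 [278.7882 226.0499] [137.8261  94.8829]
0.011 0 [278.6038 237.9919] [124.5017  80.3953]
0.011 -0.02 [278.3631 253.5851] [110.2168  64.8634]
0 0.019 [278.8335 241.3922] [151.7222 100.3814]
0 0 [278.6575 254.6652] [138.4819  85.8994]
0 -0.02 [278.4286 271.9215] [124.2867  70.3728]
-0.011 0.019 [278.8772 256.1913] [165.7011 105.9127]
-0.011 0 [278.709  270.6889] [152.5464  91.4367]
-0.011 -0.02 [278.4912 289.4593] [138.442   75.9156]
```

View pics/scene10.png

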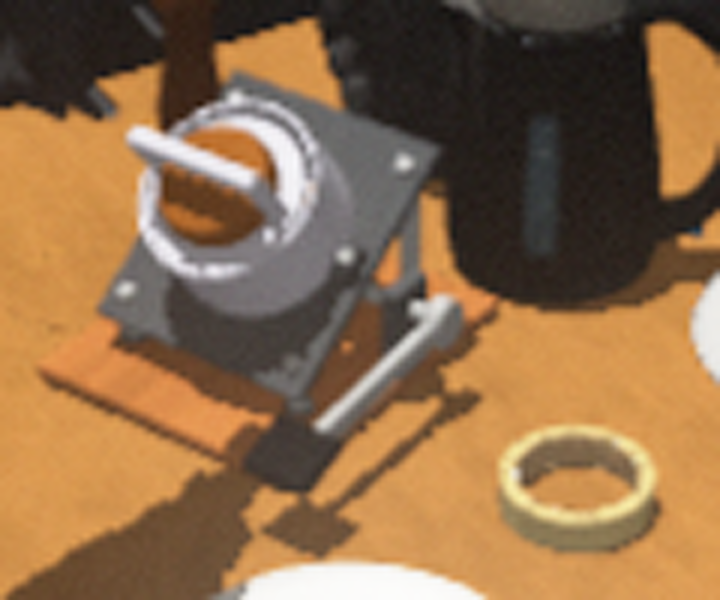

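View pics/wrist10.png

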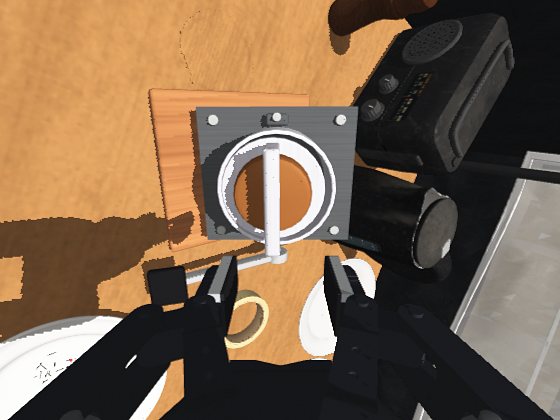

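Run:
```python
from h import *
o=get_obs();R=Ro.from_quat(o["tool_rot"]).as_matrix()
im=cv2.convertScaleAbs(grab_frame("scene")[110:190,180:280][:,:,::-1],alpha=2.5,beta=20)
im=cv2.resize(im,(750,600),interpolation=cv2.INTER_CUBIC)
for sy in(-.023,.023):
  for dz,col in((.019,(0,0,255)),(0,(0,255,0)),(-.02,(255,0,0))):
    q=[(proj(o["tcp_pos"]+R@[dx,sy,dz],"scene")[0]-[180,110]+.43)*7.5 for dx in(-.011,.011)]
    cv2.line(im,*[tuple(np.int32(v).tolist()) for v in q],col,1)
cv2.imwrite("pics/s11.png",im)
```

```text
(no output)
```

View pics/s11.png

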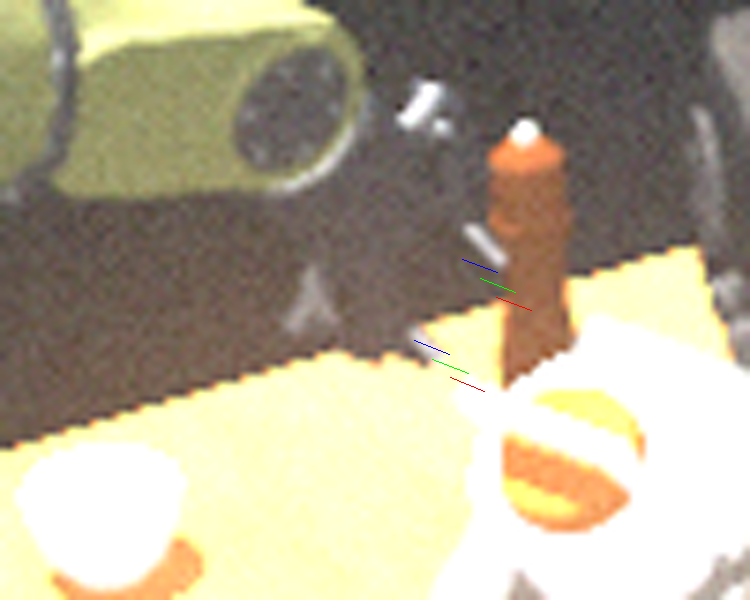

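The fingertips end about 18 mm behind the reported TCP when half open and 12 mm when shut, not 19 mm ahead. Both the pad contact and the pictures show this, so I'll advance accordingly and check on the way.

```bash
python3 -m jog '[0.004,0.001,-0.013,0,0,0, 0.013,0.005,-0.03,0,0,0, 0.023,0.01,-0.047,0,0,0, 0.032,0.014,-0.061,0,0,0, 0.032,0.014,-0.061,0,0,0]'
cat > look.py <<'E'
from h import *
import sys
o=get_obs();R=Ro.from_quat(o["tool_rot"]).as_matrix();k=sys.argv[1]
print(o["tcp_pos"],o["wrist_force"])
im=cv2.convertScaleAbs(grab_frame("scene")[130:210,190:290][:,:,::-1],alpha=1.6,beta=10)
im=cv2.resize(im,(750,600),interpolation=cv2.INTER_CUBIC); cv2.imwrite(f"pics/s{k}.png",im)
cv2.imwrite(f"pics/w{k}.png",grab_frame("wrist")[:,:,::-1])
E
python3 look.py 12
```

```text
t: 16.38
tcp_pos: [0.5539, 0.2021, 0.2014]
tool_rot: [0.52, 0.8, 0.251, 0.164]
wrist_force: [-0.4, 0.2, 0.4]
gripper_width: 0.549
[0.55387669 0.20208942 0.20140141] [-0.42466556  0.23450434  0.41386622]
```

View pics/s12.png

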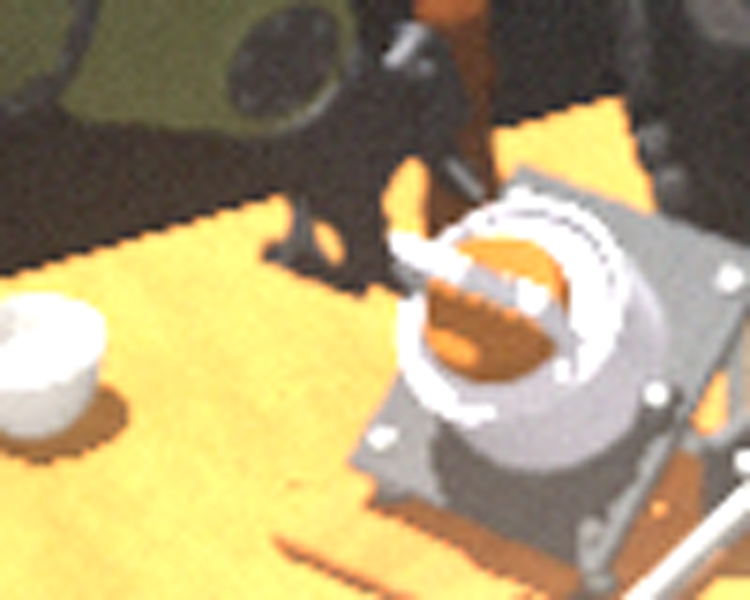

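View pics/w12.png

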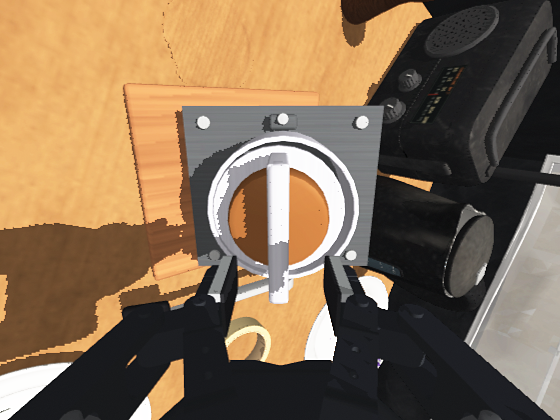

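Run:
```python
from h import *
o=get_obs();R=Ro.from_quat(o["tool_rot"]).as_matrix();c=C["wrist"]
for dz in (.006,.0126,.019):
  for off in(0,.005,.01): print(dz,off,[proj(o["tcp_pos"]+R@[off+d,0,dz],c)[0].round(0).tolist() for d in(.05,-.05)])
```

```text
0.006 0 [[278.0, 171.0], [279.0, 317.0]]
0.006 0.005 [[278.0, 162.0], [279.0, 311.0]]
0.006 0.01 [[278.0, 153.0], [279.0, 304.0]]
0.0126 0 [[278.0, 169.0], [279.0, 310.0]]
0.0126 0.005 [[278.0, 160.0], [279.0, 304.0]]
0.0126 0.01 [[278.0, 152.0], [279.0, 298.0]]
0.019 0 [[279.0, 167.0], [279.0, 305.0]]
0.019 0.005 [[279.0, 159.0], [279.0, 299.0]]
0.019 0.01 [[279.0, 150.0], [279.0, 293.0]]
```

```bash
python3 -m jog '[-0.003,0.007,0,0,0,0, 0.005,0.0105,-0.013,0,0,0, 0.013,0.0143,-0.025,0,0,0, 0.018,0.0165,-0.033,0,0,0, 0.021,0.018,-0.038,0,0,0, 0.021,0.018,-0.038,0,0,0]'
python3 look.py 13
```

```text
t: 17.23
tcp_pos: [0.5749, 0.2201, 0.1641]
tool_rot: [0.52, 0.799, 0.252, 0.164]
wrist_force: [-0.3, 0.3, 1.1]
gripper_width: 0.555
[0.57493043 0.22009323 0.16413822] [-0.30822899  0.26526097  1.05486904]
```

View pics/s13.png

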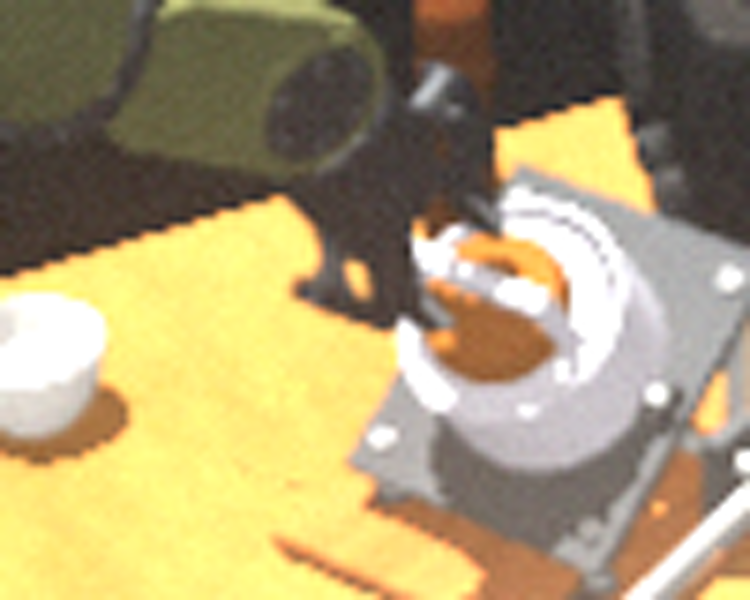

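View pics/w13.png

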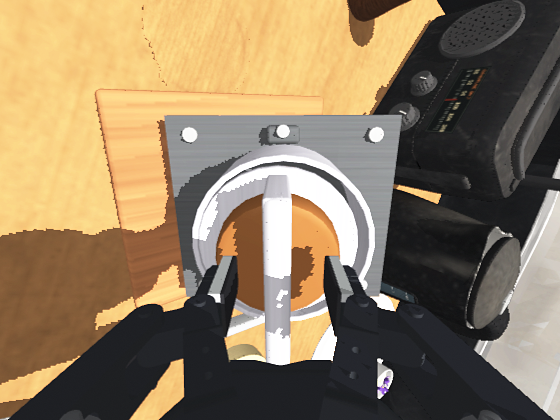

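```bash
python3 -m jog '[0,0,0,0,0,0,0,0,0,0,0,0,0,0,0,0,0,0,0,0,0,0,0,0,0,0,0,0,0,0,0,0,0,0,0,0,0,0,0,0,0,0]' -1 50
python3 look.py 14
```

```text
t: 18.2
tcp_pos: [0.5748, 0.2201, 0.1646]
tool_rot: [0.52, 0.799, 0.252, 0.164]
wrist_force: [-4.6, -1.3, 2.1]
gripper_width: 0.151
[0.57479072 0.22011455 0.16460532] [-4.57129924 -1.32355128  2.07414766]
```

View pics/s14.png

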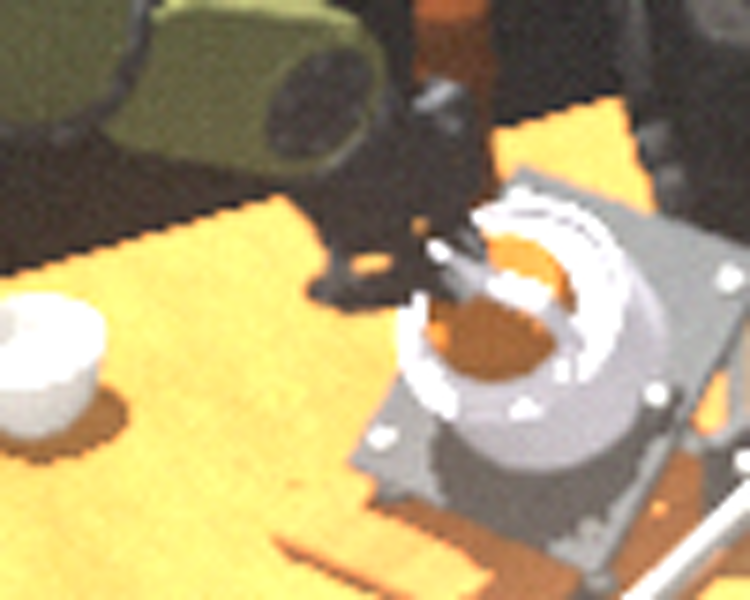

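View pics/w14.png

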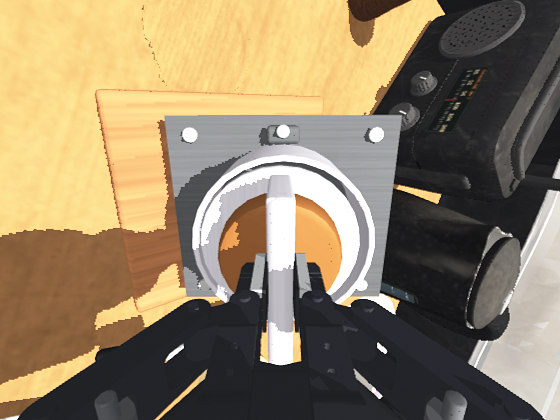

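```bash
python3 -m jog '[-0.0026,-0.0012,0.0041,0,0,0, -0.0052,-0.0023,0.0082,0,0,0, -0.0078,-0.0035,0.0123,0,0,0, -0.0104,-0.0046,0.0164,0,0,0, -0.0157,-0.0069,0.0247,0,0,0, -0.021,-0.0092,0.033,0,0,0, -0.0262,-0.0115,0.0411,0,0,0, -0.0315,-0.0138,0.0494,0,0,0, -0.0367,-0.0161,0.0575,0,0,0, -0.042,-0.0184,0.0657,0,0,0, -0.047,-0.0207,0.074,0,0,0, -0.047,-0.0207,0.074,0,0,0]' -1 70
python3 look.py 15
```

```text
t: 19.8
tcp_pos: [0.5279, 0.1993, 0.2396]
tool_rot: [0.52, 0.799, 0.252, 0.165]
wrist_force: [0.6, -0.0, -3.6]
gripper_width: 0.142
[0.52791773 0.19934211 0.23960945] [ 0.6037904  -0.01456089 -3.57851725]
```

View pics/s15.png

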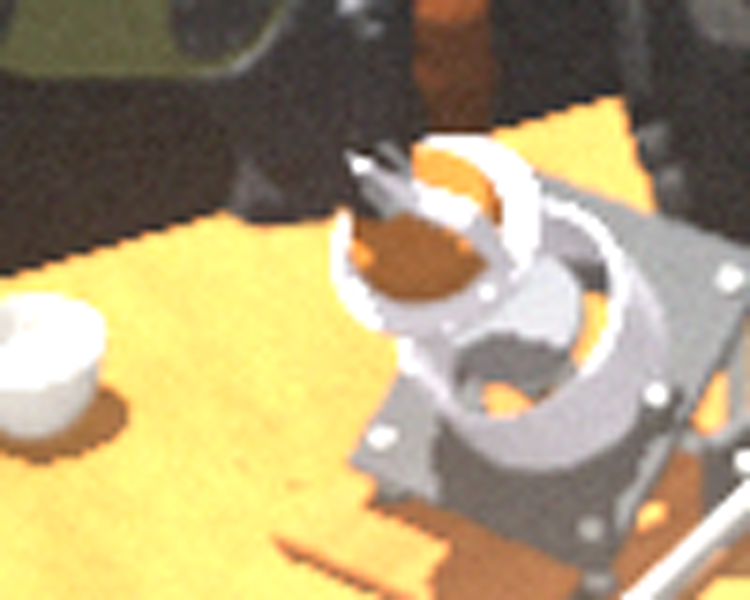

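View pics/w15.png

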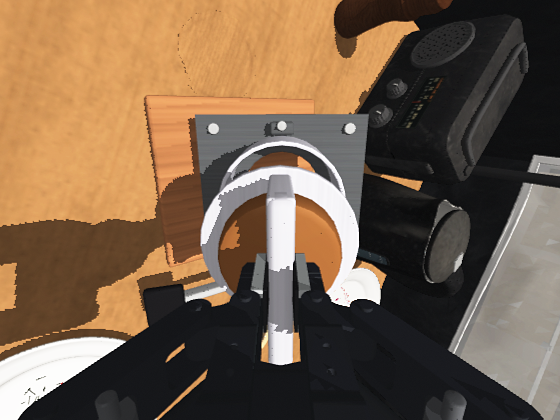

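```bash
python3 -m jog '[-0.005,-0.005,0.015,0,0,0, -0.01,-0.015,0.035,-0.02,0.045,0, -0.015,-0.03,0.055,-0.045,0.102,0, -0.02,-0.05,0.07,-0.075,0.17,0, -0.025,-0.07,0.08,-0.105,0.238,0, -0.03,-0.095,0.08,-0.135,0.306,0, -0.03,-0.12,0.08,-0.165,0.374,0, -0.035,-0.145,0.08,-0.195,0.442,0, -0.035,-0.17,0.08,-0.22,0.498,0, -0.04,-0.19,0.08,-0.24,0.544,0, -0.04,-0.205,0.08,-0.2467,0.5588,0, -0.04,-0.21,0.08,-0.2467,0.5588,0]'
python3 -m jog '[0,-0.01,0,0,0,0, 0,-0.03,0,0,0,0, 0,-0.05,0,0,0,0, 0,-0.07,0,0,0,0, 0,-0.09,-0.01,0,0,0, 0,-0.1,-0.02,0,0,0, 0,-0.104,-0.03,0,0,0, 0,-0.104,-0.03,0,0,0]'
python3 - <<'E'
from h import *
c=get_calibration("wrist");np.save("c16.npy",c,allow_pickle=True)
np.set_printoptions(precision=4,suppress=True)
o=get_obs();print(o["tcp_pos"],Ro.from_quat(o["tool_rot"]).as_matrix(),o["gripper_width"],o["wrist_force"])
for n in("scene","wrist"):
    im=grab_frame(n)
    if n=="scene": im=cv2.resize(im[180:300,210:354],(720,600),interpolation=cv2.INTER_CUBIC)
    cv2.imwrite(f"pics/{n}16.png",im[:,:,::-1])
E
```

```text
t: 21.4
tcp_pos: [0.488, -0.0112, 0.319]
tool_rot: [0.546, 0.838, 0.0, 0.0]
wrist_force: [-1.0, -0.2, -3.4]
gripper_width: 0.138
t: 22.4
tcp_pos: [0.4877, -0.1143, 0.2879]
tool_rot: [0.545, 0.838, -0.0, -0.001]
wrist_force: [0.8, -0.1, -3.3]
gripper_width: 0.141
[ 0.4877 -0.1143  0.2879] [[-0.4051  0.9143 -0.0013]
 [ 0.9143  0.4051  0.0006]
 [ 0.0011 -0.001  -1.    ]] 0.14082910420176825 [ 0.7528 -0.0938 -3.3394]
```

View pics/scene16.png

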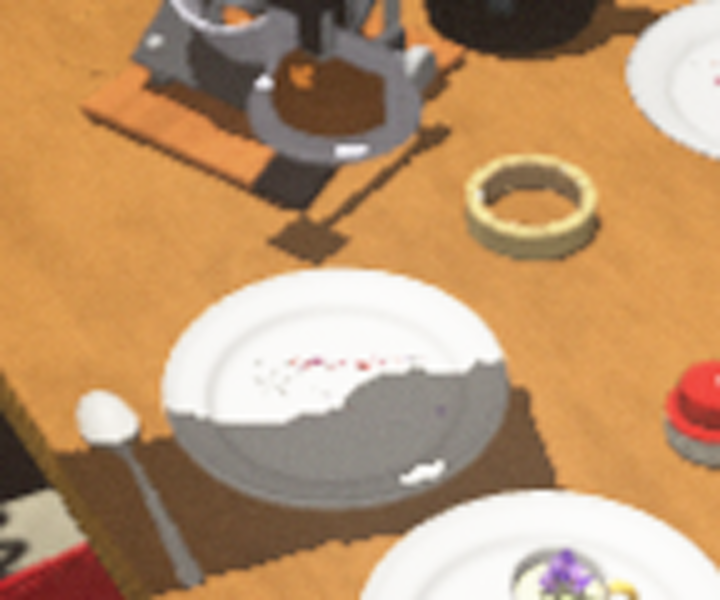

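View pics/wrist16.png

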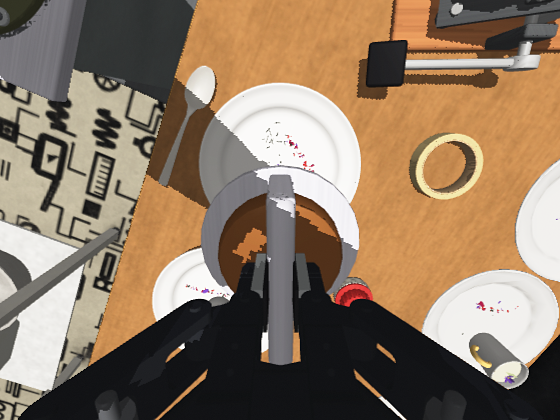

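Run:
```python
from h import *
from scipy.optimize import least_squares
c=np.load("c16.npy",allow_pickle=True).item();o=get_obs();R=Ro.from_quat(o["tool_rot"]).as_matrix()
pr=lambda v:proj(o["tcp_pos"]+R@v,c)[0]
# unknown off(x), offy, dzu (underside dz)
a=np.linspace(0,2*np.pi,200)
def m(p):
    E=proj(o["tcp_pos"]+(R@np.c_[p[0]+.055*np.cos(a),p[1]+.055*np.sin(a),0*a+p[2]-.008].T).T,c)
    # bar top far-end
    b=pr([p[0]+.05,p[1],p[2]-.063]); 
    return np.r_[E[:,0].min()-201,E[:,0].max()-359,E[:,1].min()-166,b[1]-177]
s=least_squares(m,[0,0,.03]);print(s.x,s.fun)
```

```text
[-8.45814172e-04  5.14685594e-05  4.18208126e-02] [ 1.75995188 -1.75754325 -9.26387091  6.80754596]
```

Run:
```python
from h import *
c=np.load("c16.npy",allow_pickle=True).item();o=get_obs();R=Ro.from_quat(o["tool_rot"]).as_matrix()
im=cv2.resize(cv2.imread("pics/wrist16.png")[150:380,180:390],(548,600),interpolation=cv2.INTER_CUBIC);k=600/230
a=np.linspace(0,2*np.pi,100)
for dzu,off,col in((.030,0,(0,0,255)),(.042,0,(0,255,0))):
  for r,h in((.055,.008),(.041,.033)):
    cv2.polylines(im,[np.int32((proj(o["tcp_pos"]+(R@np.c_[off+r*np.cos(a),r*np.sin(a),0*a+dzu-h].T).T,c)-[180,150])*k)],True,col,1)
  q=np.array([[off+.05,-.007,dzu-.063],[off+.05,.007,dzu-.063],[off-.05,.007,dzu-.063],[off-.05,-.007,dzu-.063]])
  cv2.polylines(im,[np.int32((proj(o["tcp_pos"]+(R@q.T).T,c)-[180,150])*k)],True,col,1)
cv2.imwrite("pics/w16o.png",im)
```

```text
(no output)
```

View pics/w16o.png

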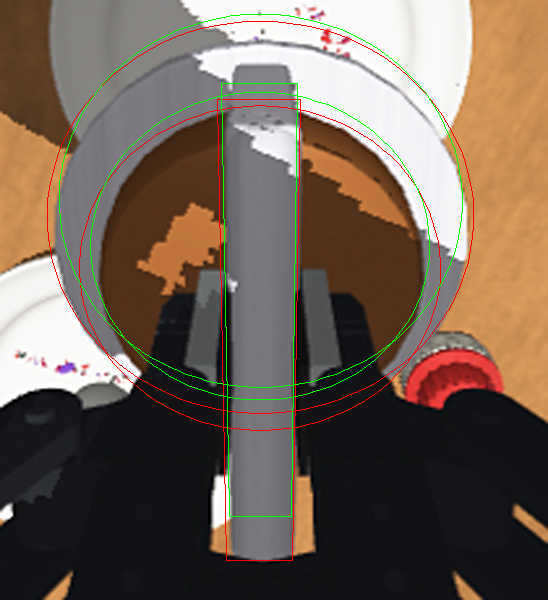

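```bash
cat > fit2.py <<'E'
from h import *
from scipy.optimize import least_squares
c=np.load("c16.npy",allow_pickle=True).item();o=get_obs();R=Ro.from_quat(o["tool_rot"]).as_matrix()
a=np.linspace(0,2*np.pi,200)
# pivot at underside centre p[0],p[1],p[2]; tilt p[3] about tool y. base axes: z_base=-tool z
def W(p,v):
    v=np.atleast_2d(v)*[1,1,-1]
    return proj(o["tcp_pos"]+(R@(np.array([p[0],p[1],p[2]])+Ro.from_euler('y',p[3]).apply(v)).T).T,c)
def m(p):
    E=W(p,np.c_[.055*np.cos(a),.055*np.sin(a),0*a+.008]);B=W(p,[[.05,0,.063],[-.05,0,.063]])
    return np.r_[E[:,0].min()-201.1,E[:,0].max()-359.4,E[:,1].min()-166.1,B[0,1]-190,B[1,1]-364.6]
s=least_squares(m,[0,0,.03,0]);print(s.x,np.degrees(s.x[3]),s.fun)
im=cv2.resize(cv2.imread("pics/wrist16.png")[150:380,180:390],(548,600),interpolation=cv2.INTER_CUBIC);k=600/230
for L in(np.c_[.055*np.cos(a),.055*np.sin(a),0*a+.008],np.c_[.055*np.cos(a),.055*np.sin(a),0*a],np.c_[.041*np.cos(a),.041*np.sin(a),0*a+.033],[[.05,.007,.063],[.05,-.007,.063],[-.05,-.007,.063],[-.05,.007,.063]],[[.05,.007,.063],[.05,-.007,.063],[.05,-.007,.047],[.05,.007,.047]]):
    cv2.polylines(im,[np.int32((W(s.x,L)-[180,150])*k)],True,(0,0,255),1)
cv2.imwrite("pics/w16p.png",im)
E
python3 fit2.py
```

```text
[-0.00664636  0.0002341   0.03544975 -0.05849523] -3.3515299164500476 [ 0.35301879 -0.35331152 -0.27063284  0.00770188  0.22473461]
```

View pics/w16p.png

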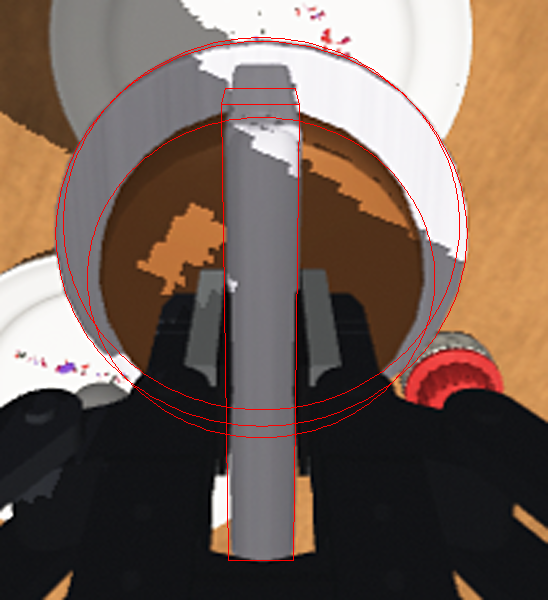

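```bash
python3 -m jog '[-0.001,0.001,-0.02,0.013,0.006,0, -0.003,0.0035,-0.045,0.026,0.012,0, -0.003,0.0035,-0.07,0.04,0.018,0, -0.003,0.0035,-0.1,0.051,0.0225,0, -0.003,0.0035,-0.13,0.051,0.0225,0, -0.003,0.0035,-0.155,0.051,0.0225,0, -0.003,0.0035,-0.18,0.051,0.0225,0, -0.003,0.0035,-0.2,0.051,0.0225,0, -0.003,0.0035,-0.215,0.051,0.0225,0, -0.003,0.0035,-0.223,0.051,0.0225,0, -0.003,0.0035,-0.223,0.051,0.0225,0]'
cat > look2.py <<'E'
from h import *
import sys
k=sys.argv[1]
im=cv2.resize(grab_frame("scene")[180:300,210:354],(720,600),interpolation=cv2.INTER_CUBIC);cv2.imwrite(f"pics/s{k}.png",im[:,:,::-1])
np.save(f"c{k}.npy",get_calibration("wrist"),allow_pickle=True)
cv2.imwrite(f"pics/w{k}.png",grab_frame("wrist")[:,:,::-1])
E
python3 look2.py 17
```

```text
t: 23.88
tcp_pos: [0.4848, -0.111, 0.0654]
tool_rot: [0.545, 0.838, 0.015, -0.024]
wrist_force: [-0.1, -0.8, -2.5]
gripper_width: 0.145
```

View pics/s17.png

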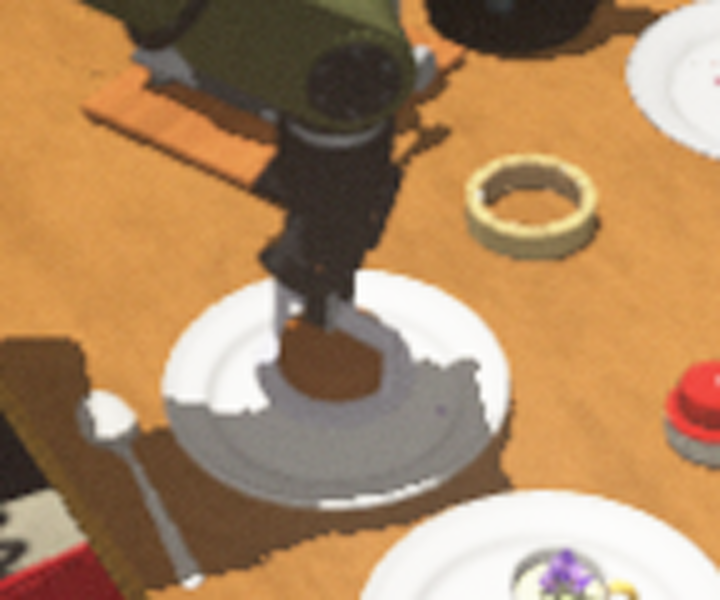

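View pics/w17.png

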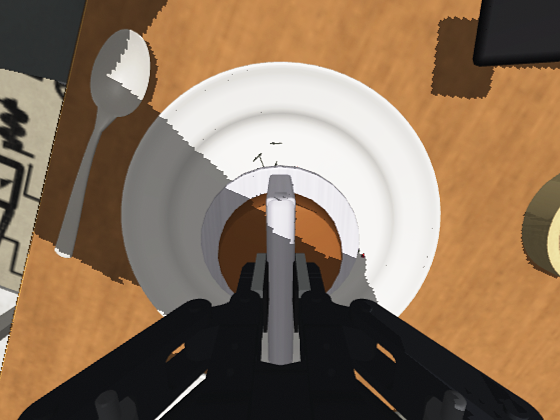

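```bash
python3 -m jog '[0,0,-0.006,0,0,0, 0,0,-0.012,0,0,0, 0,0,-0.016,0,0,0, 0,0,-0.018,0,0,0, 0,0,-0.018,0,0,0]'|grep -E 'tcp|wrist';  for i in 1 2; do python3 -m jog '[0,0,-0.001,0,0,0, 0,0,-0.002,0,0,0, 0,0,-0.002,0,0,0]'|grep -E 'tcp|wrist';done
```

```text
tcp_pos: [0.4849, -0.1111, 0.0476]
wrist_force: [0.1, 1.1, -3.2]
tcp_pos: [0.4849, -0.1111, 0.0456]
wrist_force: [-0.2, 0.9, -2.8]
tcp_pos: [0.4849, -0.1111, 0.0436]
wrist_force: [0.3, 0.2, -4.0]
```

```bash
for i in 1 2; do python3 -m jog '[0,0,-0.0005,0,0,0, 0,0,-0.001,0,0,0, 0,0,-0.0015,0,0,0, 0,0,-0.0015,0,0,0]'|grep -E 'tcp|wrist';done
```

```text
tcp_pos: [0.4849, -0.1111, 0.0422]
wrist_force: [0.7, -0.2, -2.8]
tcp_pos: [0.4851, -0.1109, 0.0414]
wrist_force: [-4.7, 4.0, 9.6]
```

```bash
python3 -m jog '[0,0,0,0,0,0, 0,0,-0.0005,0,0,0, 0,0,-0.001,0,0,0, 0,0,-0.001,0,0,0]' -1 20;python3 look2.py 18
```

```text
t: 26.85
tcp_pos: [0.4851, -0.1106, 0.0409]
tool_rot: [0.545, 0.838, 0.016, -0.023]
wrist_force: [-9.5, 7.8, 19.0]
gripper_width: 0.14
```

View pics/s18.png

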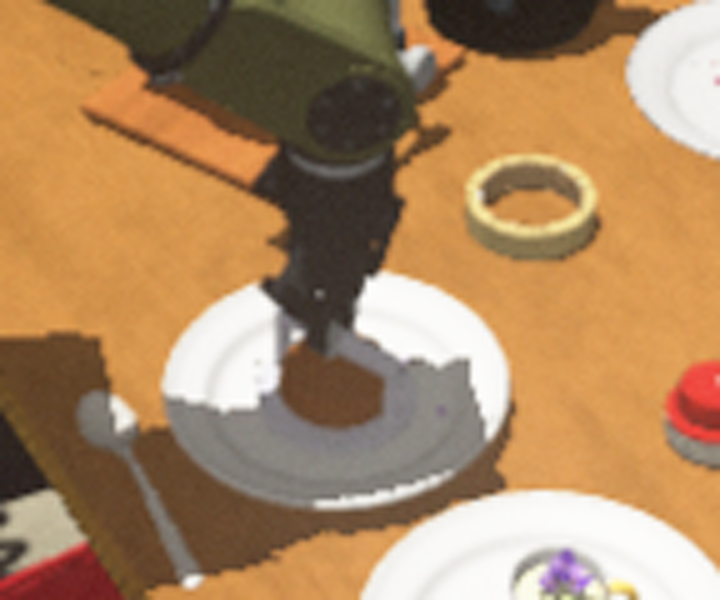

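View pics/w18.png

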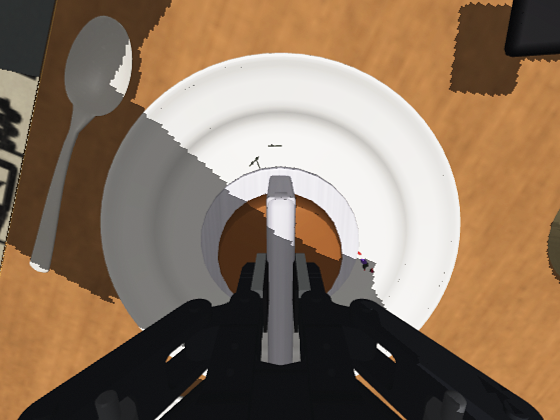

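Run:
```python
from h import *
from scipy.optimize import least_squares
c=np.load("c18.npy",allow_pickle=True).item();a=np.linspace(0,2*np.pi,400)
ext=lambda r,z:lambda p:(lambda E:np.r_[E[:,0].min(),E[:,0].max(),E[:,1].min()])(proj(np.c_[p[0]+r*np.cos(a),p[1]+r*np.sin(a),0*a+z],c))
for n,r,z,ob in(("plate",.1185,.0235,(101,460,53)),("disc",.055,.015,(201.5,359,166)),("disc z+5",.055,.02,(201.5,359,166))):
    f=ext(r,z);s=least_squares(lambda p:f(p)-ob,[.4865,-.115]);print(n,s.x,s.fun)
```

```text
plate [ 0.48749716 -0.11390064] [-0.12892177  0.12862794  0.03265873]
disc [ 0.48764009 -0.11458491] [-0.34649782  0.34653503  0.0462059 ]
disc z+5 [ 0.48746692 -0.11419015] [-2.3273398   2.32759593  0.31763684]
```

```bash
python3 -m jog '[0,0,0.0008,0,0,0, 0,0,0.0008,0,0,0]'; python3 -m jog '[0,0,0,0,0,0,0,0,0,0,0,0,0,0,0,0,0,0,0,0,0,0,0,0]' 0.2;python3 look2.py 19
```

```text
t: 27.2
tcp_pos: [0.4852, -0.1108, 0.0413]
tool_rot: [0.545, 0.838, 0.015, -0.023]
wrist_force: [-4.8, 4.4, 9.9]
gripper_width: 0.139
t: 27.7
tcp_pos: [0.4849, -0.1111, 0.0404]
tool_rot: [0.545, 0.838, 0.015, -0.023]
wrist_force: [-0.5, -0.1, -0.2]
gripper_width: 0.602
```

View pics/w19.png

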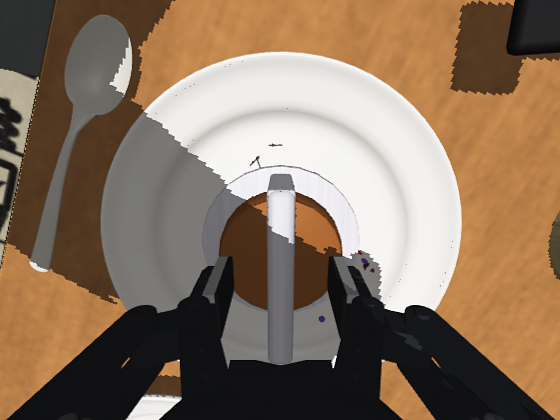

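Released and free on both sides of the bar. Now I'll withdraw straight up.

```bash
python3 -m jog '[0,0,0.01,0,0,0, 0,0,0.03,0,0,0, 0,0,0.06,0,0,0, 0,0,0.1,0,0,0, 0,0,0.15,0,0,0, 0,0,0.2,0,0,0, -0.02,0.02,0.25,0,0,0, -0.05,0.03,0.28,0,0,0, -0.05,0.03,0.28,0,0,0]';python3 look2.py 20
python3 - <<'E'
from h import *
im=cv2.resize(grab_frame("scene")[140:300,200:400],(750,600),interpolation=cv2.INTER_CUBIC);cv2.imwrite("pics/s21.png",im[:,:,::-1])
E
```

```text
t: 28.92
tcp_pos: [0.4343, -0.0807, 0.3237]
tool_rot: [0.545, 0.838, 0.016, -0.021]
wrist_force: [-0.7, -0.1, -0.9]
gripper_width: 0.598
```

View pics/s21.png

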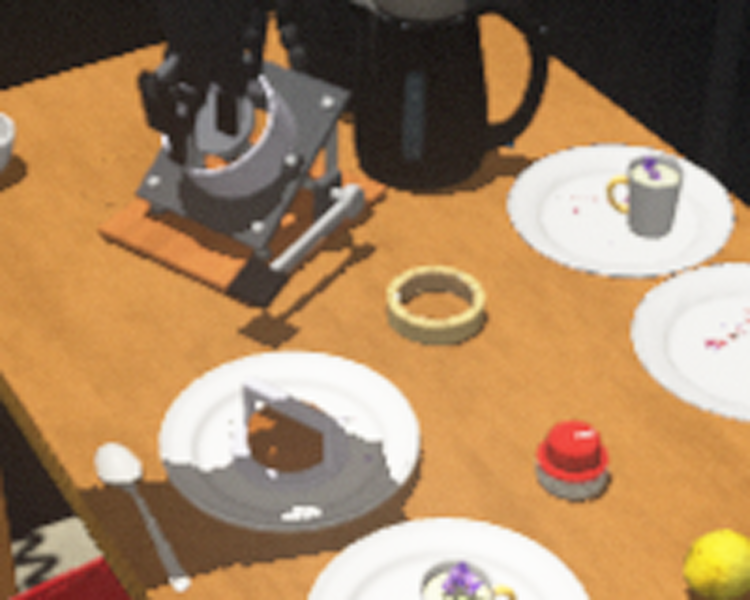

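View pics/w20.png

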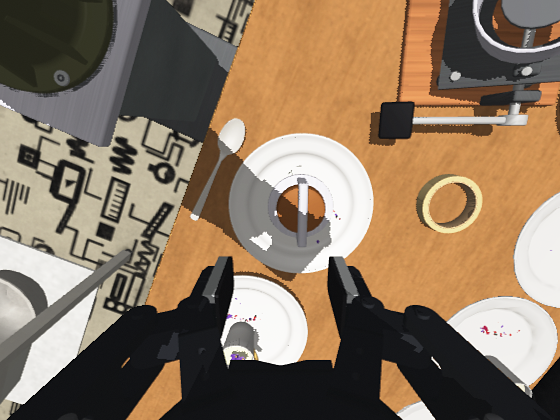

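The base sits level in the middle of the plate and the lever is down. The wrist view shows plate and disc concentric near (301,205), and nothing is touching the arm. Handing in.

```bash
python3 -c "
from rig import hand_in;print(hand_in())"
```

```text
the job is handed in; nothing more can be done
None
```

I pressed the lever to its stop, where the force rose from about 5 N to 24 N. I then took the base by its bar, drew it out along the tin's axis, levelled it and set it down on the cupless plate. I handed the job in at about 29 s; no verdict was reported.

**Last checks:**
- Just before release, the disc's centre measured about 1 mm from the plate's centre, with the disc at the plate's flat height.
- After I backed away, the pictures showed the base upright in the middle of the plate and the lever down. The wrist force was near zero.
- The cup, timer and bowl looked unmoved, but I judged that by eye and did not measure them.

**What disagreed or was not ideal:**
- **Fingertips:** they stood about 12–18 mm behind the reported TCP, not 19 mm ahead as `tip_reach` says. The lever-pad contact and the pictures both showed this, so I gripped deeper to make up for it.
- **Tilt in the grip:** the base hung about 3 degrees off level, so I turned the tool to correct it before setting down.
- **Set-down force:** it touched down with some sideways load, and the force peaked at about 19 N up and 12 N sideways. I eased it off before opening the gripper.

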